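Hang a rinsed beaker to drain

TASK

Hang the tall narrow beaker that stands in the tray mouth down on the empty slanted peg of the draining rack, slid fully home along the peg until its rim meets the collar, and let go of it. On the way lay it in the slanted cradle, base on the foot stop and mouth up, and let go of it there, so as to change your grip. Leave the other vessels on the bench where they stand.

Things in the scene. Friction and masses are not known exactly. Their poses are not given: they have to be found in the camera images.
- beaker: The thing to hang: tall narrow straight open beaker, white plastic with short black marks, 44 mm outer diameter, 130 mm high, 3 mm wall (38 mm bore), 5 mm floor, about 0.11 kg. Origin: centre of its underside; z: its axis, base to mouth. Starts upright in the tray, the tallest and narrowest of the three vessels there; round, so its yaw does not matter.
- beaker_rim (a point): Centre of the beaker's mouth, at rim level, 130 mm along z from the beaker's origin.
- rest: Sloping seat of the cradle. Origin: centre of the seated beaker's underside, 75 mm above the table; z: the seated beaker's axis, base to mouth, 28 degrees above level, rising roughly towards the robot; x: normal to the seat, up. Two 8 mm round rails run from z = 0 to 96 mm, centred at y = +-13, x = -22.5 mm. The foot stop, 34 mm wide (y), from x = -28 to +10 mm, lies below z = 0.
- cradle: The fixed steel cradle that carries the seat: foot plate 160 (x) x 100 (y) x 10 mm, two posts 18 mm thick under the rails. Origin: centre of its underside; the seat's origin is 55 mm to its +x, 75 mm up. Rails and stop are only 34 mm wide, narrower than the beaker, so fingers can pass down on both sides of them.
- holder_peg: The empty peg of the draining rack, white plastic, 18 mm in diameter, round tip, 109 mm long. Origin: root of the peg, at the centre of the face of its collar (disc of 50 mm diameter, square to the peg), 130 mm above the table; z: from root to tip, 35 degrees above level, pointing roughly away from the robot; x: downward, square to the peg; y: level. A hung beaker's axis lies about 10 mm to the +x side.
- peg_tip (a point): Tip of the empty peg, 109 mm along the peg from its root.
- rack: Fixed draining rack: drip tray and three like pegs 100 mm apart along its y; the empty one may be any of them. The other two carry fixed hung vessels, up to 62 mm wide, reaching 112 mm along the peg, their axes up to 17 mm below it. Back board 340 mm wide (y), 150 mm high, 16 to 28 mm behind the roots (-x, robot side). Origin: on the table, straight below the middle peg's root; z up.
- tray: Fixed shallow white tray, 250 (x) x 280 (y) x 18 mm high, 4 mm walls and floor, with the beaker, the wide beaker and the bottle standing in it. Origin: centre of its underside.
- wide_beaker: Bystander: clear wide beaker, 68 mm in diameter at the rim, 85 mm high, standing in the tray. Origin: centre of its underside, z up.
- bottle: Bystander: capped white bottle, 58 mm in diameter, 120 mm high, standing in the tray. Origin: centre of its underside, z up.
- canister: Bystander: black capped jar, 48 mm in diameter, 100 mm high, standing on the table beyond the cradle. Origin: centre of its underside, z up.
Things that resemble listed ones, but are neither listed nor needed, are in the scene too. What is shaped like the beaker but orange, purple or yellow is not meant.

How it is judged (in metres and radians):
On the way:
1. the beaker lies in the cradle, base within 20 mm of the foot stop, mouth up along the slope, let go and still (z of beaker in the frame of rest between -0.01 and 0.02 m and x of beaker in the frame of rest between -0.012 and 0.012 m and y of beaker in the frame of rest between -0.012 and 0.012 m and angle between the z axis of beaker and the z axis of rest, either way round below 0.2 rad and z of beaker_rim in the frame of rest above 0.1 m and linear speed of beaker below 0.03 m/s and angular speed of beaker below 0.3 rad/s and contact force between beaker and the fingers below 0.05 N), for 0.2 s.
At the end, for the whole second after the job is handed in: The beaker hangs mouth down on the empty peg, its rim within 15 mm of the collar and its mouth centred within 20 mm of the peg's axis on each axis, its own axis within 0.2 rad of the peg's, released and at rest (z of beaker_rim in the frame of holder_peg between -0.01 and 0.015 m and x of beaker_rim in the frame of holder_peg between -0.02 and 0.02 m and y of beaker_rim in the frame of holder_peg between -0.02 and 0.02 m and z of beaker in the frame of holder_peg above 0.11 m and angle between the z axis of beaker and the z axis of holder_peg, either way round below 0.2 rad and linear speed of beaker below 0.03 m/s and angular speed of beaker below 0.3 rad/s and contact force between beaker and the fingers below 0.05 N); the robot touches nothing.
It fails at once if the wide beaker is moved more than 40 mm or tipped over (distance of wide_beaker from where it was at the start of the episode above 0.04 m or angle between wide_beaker's own z axis and vertical above 0.5 rad).
It fails at once if the bottle is moved more than 40 mm or tipped over (distance of bottle from where it was at the start of the episode above 0.04 m or angle between bottle's own z axis and vertical above 0.5 rad).
It fails at once if the canister is moved more than 40 mm or tipped over (distance of canister from where it was at the start of the episode above 0.04 m or angle between canister's own z axis and vertical above 0.5 rad).
It also fails if it takes over 53 s, if anything falls off the work surface, if the arm or the gripper's body presses on something with over 40 N, if the wrist force passes 120 N, or if a joint passes its speed limit or range.

ROBOT

A 7-joint arm with a two-finger parallel gripper is mounted at the origin on the work surface. World frame = base frame: x ahead of the robot, y to its left, z up, the work surface at z = 0. Lengths are in m, angles in degrees, forces in N, time in s.
With the tool pointing down it reaches from about 0.4 to 0.85 m from the base axis. Payload 4.5 kg.
Tool frame: the origin (TCP) lies at the very end of the fingers, on their centre line; the grasp point (between the pads) lies pinch_z behind it (pinch_z is the distance from the TCP to the grasp point, in m); y points along the fingers, x is the direction in which the jaws open and shut, and the axes are right-handed (so a half turn about y gives the same grasp; the last joint's range is limited). The gripper opens to 88 mm and grips with 3 to 60 N. Pads are 18 mm wide; open, the fingers measure 123 mm over their backs; the gripper's body (75 mm by 187 mm) begins 45 mm behind the grasp point.
Start: joints at [64.962, 39.483, -11.15, 89.685, 9.013, 51.709, -12.324], TCP at [0.284, -0.557, 0.239] pointing down, gripper open.
Joint ranges: [-172.22, 172.22], [-26.19, 119.32], [-84.43, 86.54], [7.71, 146.69], [-57.33, 237.33], [2.42, 119.75], [-152.13, 152.13]. Speed limits (degrees/s): [147.25, 147.25, 180, 180, 180, 180, 180].

INTERFACE

Orientations are given as a 3x3 rotation matrix whose columns are the frame's x, y, z axes.
In Python, from plant import * gives the robot as it stands.
- The arm moves only by the tool drive_tool, never from a script. Its argument "plan" is a list that holds one entry, the list of rows, each a list of 5 numbers: the closure, from -1 (fully open) to 1 (shut), then the shift along the tool's x, y, z in units of 25 mm (1.0 is 25 mm), then the turn about the tool's y in degrees. In form: [[[hand, tx, ty, tz, twist], ...]]. A call has 1 to 12 rows; each row shifts and turns the pose as measured when the row begins, along the tool's axes as they then stand; what a row does not reach is not made up. A row lasts 1/12 s, in which the tool goes at most 41.7 mm and 7.16 degrees, less where a joint would pass 70% of its speed; a pose out of reach is approached as far as the arm can. A call is refused whole if a number of a shift passes 1 or a number of a turn 7.16, either way. A call with a gripper value outside its range is refused whole. The fingers move at their own pace and stop on an object; "grip_force" is the grip in N (left out, the last holds). Time passes only in rows, so rows that do not move let the fingers close. It gives the time, the measured TCP pose, the force and the opening at its end, in the units of the state.
- observe(): the state, without advancing time (a new reading comes with each control period).
- capture(name): name is "side" or "top" or "wrist"; returns (picture, depth): 400x640x3 uint8, red, green, blue; 400x640 float32, m along the optical axis (not along the pixel's ray), 0 where there is no reading.
- camera_params(name): a dict with "intrinsics" (3x3 intrinsics, pixels), "rvec" (rotation vector, rad) and "tvec" (3), from world to camera coordinates, as OpenCV has them. Camera axes: x right, y down, z forward; pixel columns grow to the right and rows downward; lengths in m; the calibration is good to about 2 mm. A picture is of the moment at which its call begins: read the wrist's pose just before it. camera_params takes no time and is no camera call; for the wrist camera it gives the pose at the moment of the call.
- job_done(): hands the job in, once; it reports no verdict.
The state is a dict: "t": time; "q": joint angles; "qd": joint speeds; "joint_efforts": joint torques, N m; "ee_pos": TCP position; "ee_rot": TCP orientation; "ft_force": force on the tool from outside, world axes, zero at the start; "wrist_torque": the same for the moment, N m; "grip_width": opening from 0.0 (shut) to 1.0 (fully open).
Only numpy, scipy, OpenCV 4.12 (cv2) and the standard library are available. Lean on these libraries where they do the work, as an engineer would, in place of code of your own. Each camera call takes 0.05 s, during which the arm holds its last target.

## Working session

There is one attempt and no reset: what is moved stays moved. The work goes in short steps, Python scripts to look and compute and a tool call to move; the robot and the scene stay as the last step left them, time stands still between calls to the robot, and variables do not carry over. Pictures are saved under pics/ and viewed, and the job is handed in when it is done.

Besides the shell and the picture viewer there is one more tool, called after "Call:" as a command line: name --argument value ..., lists and objects as JSON in quotes. drive_tool: Moves the arm, as the interface text tells. Its arguments: {"type":"object","properties":{"plan":{"type":"array","items":{"type":"array","items":{"type":"array","items":{"type":"number"}}}},"grip_force":{"type":"number"}},"required":["plan"]}

```bash
ls -la; mkdir -p pics
cat > h.py <<'E'
from plant import *
import numpy as np, cv2
def snap(n,f):
    P=camera_params(n); im,d=capture(n)
    cv2.imwrite('pics/%s.png'%f,im[:,:,::-1]); np.savez('pics/%s.npz'%f,im=im,d=d,K=P['intrinsics'],r=P['rvec'],t=P['tvec'])
    return im,d,P
def load(f):
    z=np.load('pics/%s.npz'%f); return z
def w(z,u,v,dd=None):
    d=z['d'][int(v),int(u)] if dd is None else dd
    K=z['K']; R=cv2.Rodrigues(z['r'])[0]
    c=np.array([(u-K[0,2])/K[0,0]*d,(v-K[1,2])/K[1,1]*d,d])
    return R.T@(c-z['t'].ravel())
def cloud(z):
    d=z['d'];K=z['K'];R=cv2.Rodrigues(z['r'])[0]
    v,u=np.mgrid[:d.shape[0],:d.shape[1]]
    c=np.stack([(u-K[0,2])/K[0,0]*d,(v-K[1,2])/K[1,1]*d,d],-1)
    p=(c-z['t'].ravel())@R
    p[d==0]=np.nan
    return p
E
python3 - <<'E'
from h import *
s=observe(); print({k:np.round(v,3).tolist() if not isinstance(v,float) else v for k,v in s.items()})
import plant; print([x for x in dir(plant) if x[0]!='_'])
for n in('side','top','wrist'):
    snap(n,n+'0')
try: print('pinch',pinch_z)
except Exception as e: print(e)
E
```

```text
total 12
drwxr-xr-x  3 agent agent 4096 Dec  7 15:15 .
drwxr-xr-x 23 root  root  4096 Dec  7 15:15 ..
drwxr-xr-x  2 agent agent 4096 Dec  7 15:15 pics
{'t': 0.0, 'q': [64.962, 39.533, -11.145, 89.744, 9.015, 51.708, -12.325], 'qd': [0.002, -0.014, 0.022, -0.038, 0.0, -0.093, 0.038], 'joint_efforts': [0.001, -52.756, -1.267, -15.343, -0.053, 0.006, 0.0], 'ee_pos': [0.283, -0.556, 0.238], 'ee_rot': [[0.454, -0.001, 0.891], [-0.891, 0.002, 0.454], [-0.002, -1.0, -0.0]], 'ft_force': [0.465, -0.421, 0.136], 'wrist_torque': [0.025, -0.052, 0.057], 'grip_width': 0.99871027356027}
['IKError', 'camera_params', 'capture', 'job_done', 'observe', 'pinch_z']
pinch 0.0187
```

View pics/side0.png

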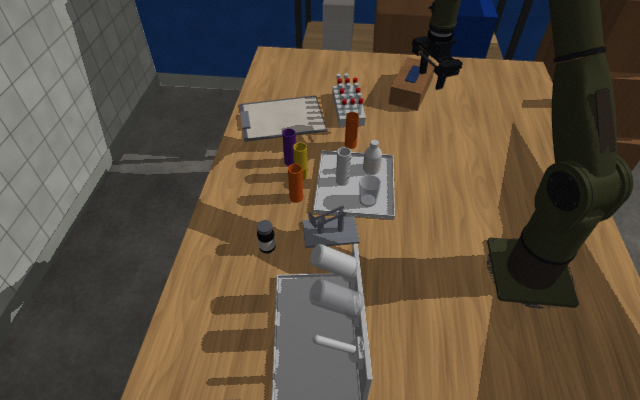

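View pics/top0.png

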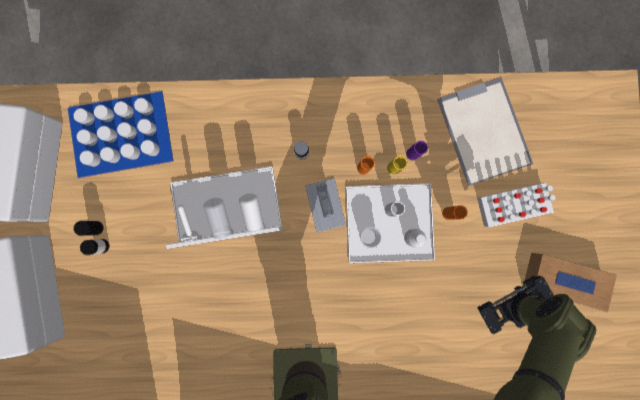

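View pics/wrist0.png

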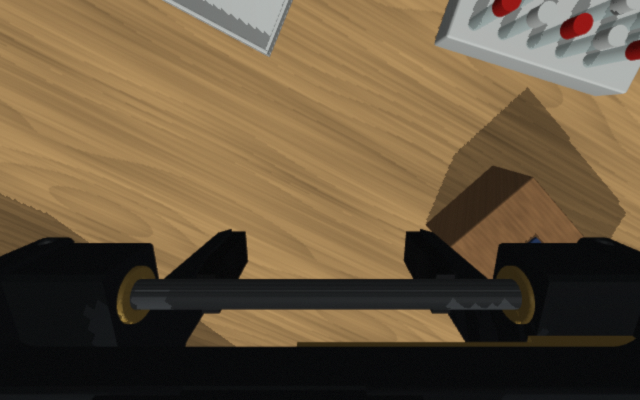

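Run:
```python
from h import *
for n in('side','top'):
    z=load(n+'0'); R=cv2.Rodrigues(z['r'])[0]; print(n,'cam at',np.round(-R.T@z['t'].ravel(),3),'fx',z['K'][0,0],'fwd',R[2].round(2))
z=load('side0');im=z['im'][:,:,::-1]
a=cv2.resize(im[130:260,250:410],None,fx=4,fy=4,interpolation=cv2.INTER_CUBIC)
cv2.imwrite('pics/c1.png',a)
b=cv2.resize(im[225:400,250:390],None,fx=3.4,fy=3.4,interpolation=cv2.INTER_CUBIC); cv2.imwrite('pics/c2.png',b)
z=load('top0');im=z['im'][:,:,::-1]
b=cv2.resize(im[130:275,160:450],None,fx=2.7,fy=2.7,interpolation=cv2.INTER_CUBIC); cv2.imwrite('pics/c3.png',b)
```

```text
side cam at [0.517 0.741 1.043] fx 441.61414546590913 fwd [ 0.07 -0.67 -0.74]
top cam at [ 0.499 -0.048  1.557] fx 469.487012902608 fwd [ 0.07 -0.   -1.  ]
```

View pics/c1.png

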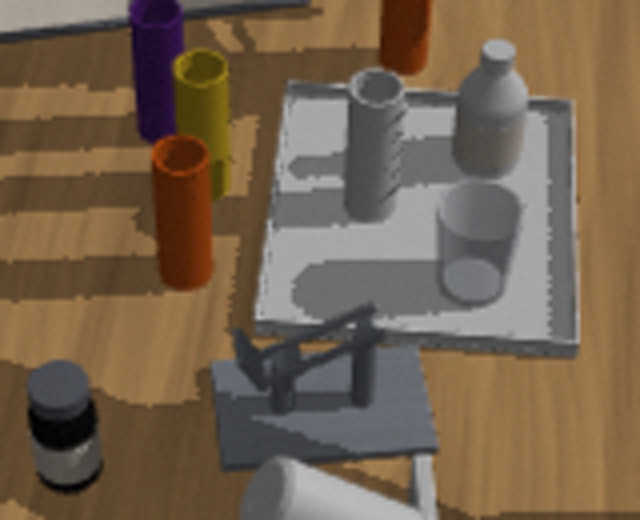

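View pics/c2.png

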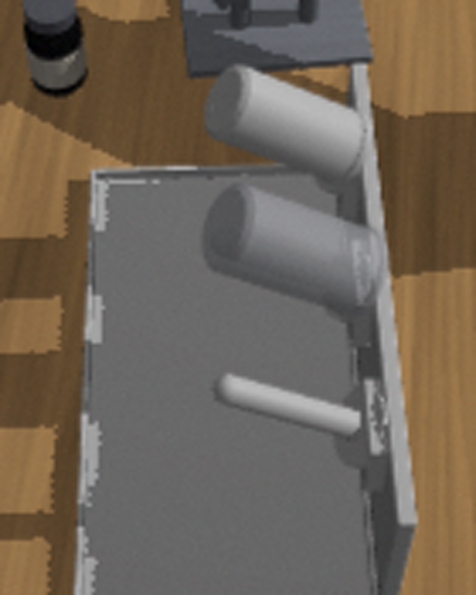

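View pics/c3.png

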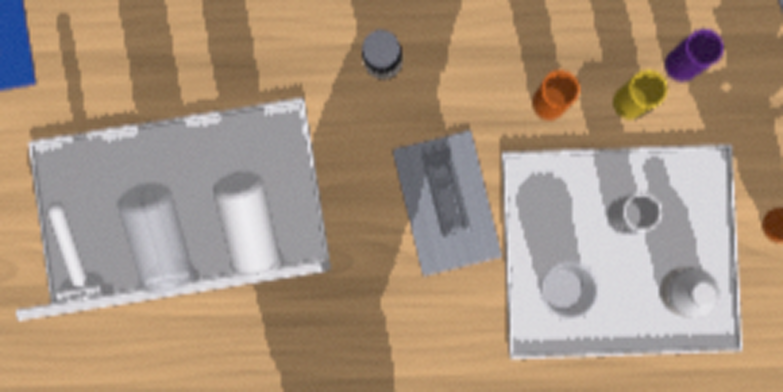

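The crop shows the white narrow beaker with black marks at side pixel (344,166). Look-alikes: orange (296,183) and (352,130), yellow (301,157), purple (289,146), all rejected by colour; wide beaker (369,190) and bottle (373,158) rejected by shape. The empty peg is the one at side pixel (335,343). Now measuring.

Run:
```python
from h import *
T=load('top0');S=load('side0');ct=cloud(T);cs=cloud(S)
def reg(c,u0,u1,v0,v1,zlo,zhi):
    p=c[v0:v1,u0:u1].reshape(-1,3); p=p[(p[:,2]>zlo)&(p[:,2]<zhi)]; return p
# beaker
for nm,p in(('top',reg(ct,380,415,190,225,.125,.145)),('side rim',reg(cs,335,355,142,160,.125,.145)),('side body',reg(cs,333,355,142,190,.03,.12))):
    print('beaker',nm,len(p),p.mean(0).round(4),p.min(0).round(4),p.max(0).round(4))
def circ(p,r=None):
    from scipy.optimize import least_squares
    f=lambda x: np.hypot(p[:,0]-x[0],p[:,1]-x[1])-(x[2] if r is None else r)
    return least_squares(f,[*p[:,:2].mean(0),.02],loss='soft_l1',f_scale=.002).x
p=reg(ct,380,415,190,225,.125,.145);print('rim circ',circ(p,.0205))
print('tray floor z',np.nanmedian(reg(ct,355,375,190,210,-.02,.03)[:,2]),'table', np.nanmedian(reg(ct,330,345,240,260,-.05,.05)[:,2]))
for nm,(a,b,c,d),zl in(('bottle',(400,430,225,250),.1),('wide',(355,382,220,250),.06),('canister',(290,312,138,160),.08)):
    p=reg(ct,a,b,c,d,zl,.2);print(nm,p.mean(0).round(4),p.max(0).round(3))
# cradle
p=reg(ct,300,350,170,235,.005,.02); 
r=cv2.minAreaRect((p[:,:2]*1000).astype(np.float32)); print('cradle plate',r)
p=reg(ct,300,350,170,235,.04,.2); r=cv2.minAreaRect((p[:,:2]*1000).astype(np.float32)); print('rails',r,p.min(0),p.max(0))
# peg
p=reg(ct,170,200,195,245,.11,.25); print('peg',len(p)); np.save('pics/pegt.npy',p)
i=np.argsort(p[:,0]); print(p[i][::max(1,len(p)//25)].round(3))
```

```text
beaker top 51 [ 0.544  -0.2945  0.1325] [ 0.5241 -0.3151  0.1254] [ 0.5642 -0.2732  0.1394]
beaker side rim 70 [ 0.5451 -0.2953  0.1303] [ 0.5244 -0.321   0.1254] [ 0.5655 -0.2717  0.1358]
beaker side body 320 [ 0.5438 -0.2841  0.0799] [ 0.5216 -0.3221  0.0303] [ 0.5659 -0.2718  0.1197]
rim circ [ 0.54433738 -0.29432854  0.02      ]
tray floor z 0.0036914958877502747 table -0.000600215461314346
bottle [ 0.4507 -0.3595  0.119 ] [ 0.465 -0.345  0.13 ]
wide [ 0.456  -0.2206  0.083 ] [ 0.49  -0.182  0.099]
canister [ 0.7427 -0.0045  0.0994] [0.765 0.017 0.111]
cradle plate ((576.1871948242188, -76.56523132324219), (162.49908447265625, 211.94627380371094), 88.50270080566406)
rails ((577.8311157226562, -75.29588317871094), (104.06275177001953, 33.73576354980469), 12.087446212768555) [ 0.52448362 -0.10014304  0.04960785] [ 0.62917683 -0.04935689  0.10693374]
peg 405
[[0.453 0.321 0.142]
 [0.455 0.37  0.149]
 [0.457 0.324 0.15 ]
 [0.458 0.372 0.149]
 [0.46  0.345 0.151]
 [0.463 0.336 0.151]
 [0.466 0.331 0.148]
 [0.468 0.322 0.148]
 [0.471 0.314 0.145]
 [0.474 0.312 0.13 ]
 [0.475 0.352 0.138]
 [0.478 0.354 0.129]
 [0.481 0.36  0.118]
 [0.484 0.342 0.141]
 [0.489 0.319 0.123]
 [0.492 0.332 0.144]
 [0.499 0.34  0.156]
 [0.508 0.337 0.158]
 [0.516 0.333 0.159]
 [0.522 0.341 0.164]
 [0.529 0.351 0.169]
 [0.537 0.342 0.183]
 [0.543 0.354 0.181]
 [0.551 0.343 0.188]
 [0.557 0.344 0.193]
 [0.566 0.347 0.193]]
```

```bash
cat > fit.py <<'E'
from h import *
from scipy.optimize import least_squares
T=load('top0');S=load('side0');ct=cloud(T);cs=cloud(S)
D=np.pi/180
def fitpeg(p,n):
    # axis: root(x,y,.13+dz), yaw
    def model(x):
        d=np.array([np.cos(35*D)*np.cos(x[3]),np.cos(35*D)*np.sin(x[3]),np.sin(35*D)])
        r=p-np.array(x[:3]); s=r@d; s2=np.minimum(s,.100)
        return np.linalg.norm(r-s2[:,None]*d,axis=1)-.009
    r=least_squares(model,[.47,.33,.13,10*D],loss='soft_l1',f_scale=.002)
    x=r.x;d=np.array([np.cos(35*D)*np.cos(x[3]),np.cos(35*D)*np.sin(x[3]),np.sin(35*D)])
    s=(p-x[:3])@d
    print(n,len(p),'root',x[:3].round(4),'yaw',x[3]/D,'tip',(x[:3]+.109*d).round(4),'max s',s.max().round(4),'rms',np.sqrt(np.mean(r.fun**2)).round(4))
    return x
P=[]
for n,c,(a,b,v0,v1) in(('top',ct,(170,200,200,245)),('side',cs,(310,358,330,356))):
    p=c[v0:v1,a:b].reshape(-1,3); p=p[(p[:,2]>.12)&(p[:,2]<.23)&(p[:,0]>.49)]
    P.append(p); fitpeg(p,n)
fitpeg(np.vstack(P),'both')
p=ct[165:240,300:350].reshape(-1,3);q=p[(p[:,2]>.005)&(p[:,2]<.02)&(p[:,1]>-.135)&(p[:,1]<-.005)]
print(cv2.minAreaRect((q[:,:2]*1000).astype(np.float32)))
q=p[(p[:,2]>.035)&(p[:,1]>-.13)]; print(len(q)); print(q[np.argsort(q[:,0])][::6].round(3))
q2=cs[200:245,298:362].reshape(-1,3); q2=q2[(q2[:,2]>.035)&(q2[:,1]<-.03)&(q2[:,1]>-.12)]; print(len(q2),q2.min(0),q2.max(0)); print(q2[np.argsort(q2[:,0])][::12].round(3))
E
python3 fit.py
```

```text
top 166 root [0.4792 0.3372 0.1297] yaw 7.415207820219355 tip [0.5678 0.3487 0.1922] max s 0.1096 rms 0.0021
side 342 root [0.479  0.335  0.1285] yaw 7.860122025976814 tip [0.5675 0.3472 0.191 ] max s 0.1092 rms 0.001
both 508 root [0.4791 0.3355 0.1287] yaw 7.759636859844584 tip [0.5675 0.3475 0.1912] max s 0.1105 rms 0.0016
((576.0259399414062, -70.90311431884766), (245.31776428222656, 128.1361541748047), 0.059044964611530304)
276
[[ 0.524 -0.072  0.105]
 [ 0.529 -0.079  0.037]
 [ 0.531 -0.088  0.084]
 [ 0.533 -0.097  0.104]
 [ 0.534 -0.078  0.095]
 [ 0.536 -0.094  0.099]
 [ 0.537 -0.078  0.091]
 [ 0.54  -0.091  0.091]
 [ 0.54  -0.072  0.093]
 [ 0.543 -0.082  0.089]
 [ 0.546 -0.094  0.094]
 [ 0.549 -0.091  0.089]
 [ 0.553 -0.07   0.087]
 [ 0.556 -0.063  0.088]
 [ 0.56  -0.063  0.084]
 [ 0.565 -0.095  0.083]
 [ 0.568 -0.089  0.083]
 [ 0.572 -0.092  0.078]
 [ 0.575 -0.089  0.079]
 [ 0.578 -0.086  0.074]
 [ 0.582 -0.061  0.075]
 [ 0.583 -0.058  0.066]
 [ 0.585 -0.067  0.074]
 [ 0.586 -0.064  0.064]
 [ 0.588 -0.068  0.073]
 [ 0.591 -0.083  0.071]
 [ 0.592 -0.068  0.065]
 [ 0.595 -0.081
[... 590 characters left out ...]
93]
 [ 0.533 -0.102  0.101]
 [ 0.534 -0.079  0.043]
 [ 0.536 -0.072  0.088]
 [ 0.538 -0.079  0.052]
 [ 0.539 -0.083  0.092]
 [ 0.541 -0.078  0.065]
 [ 0.543 -0.083  0.037]
 [ 0.545 -0.088  0.076]
 [ 0.55  -0.071  0.086]
 [ 0.555 -0.068  0.085]
 [ 0.561 -0.072  0.079]
 [ 0.566 -0.067  0.081]
 [ 0.572 -0.068  0.074]
 [ 0.578 -0.066  0.071]
 [ 0.583 -0.09   0.074]
 [ 0.586 -0.06   0.068]
 [ 0.588 -0.087  0.072]
 [ 0.591 -0.058  0.062]
 [ 0.594 -0.083  0.058]
 [ 0.596 -0.078  0.064]
 [ 0.599 -0.08   0.061]
 [ 0.602 -0.082  0.058]
 [ 0.606 -0.067  0.053]
 [ 0.61  -0.077  0.063]
 [ 0.613 -0.078  0.062]
 [ 0.616 -0.078  0.066]
 [ 0.62  -0.059  0.079]
 [ 0.623 -0.064  0.082]
 [ 0.628 -0.076  0.079]]
```

```bash
cat > fit2.py <<'E'
from h import *
from scipy.optimize import least_squares
ct=cloud(load('top0'));cs=cloud(load('side0'));D=np.pi/180
def rot(y):
    a=np.array([np.cos(y),np.sin(y),0]) # away
    z=-np.cos(28*D)*a+np.array([0,0,np.sin(28*D)]); x=np.sin(28*D)*a+np.array([0,0,np.cos(28*D)])
    return np.stack([x,np.cross(z,x),z],1)
p=ct[165:240,300:350].reshape(-1,3);p=p[(p[:,2]>.04)&(p[:,1]>-.13)&(p[:,1]<-.03)]
q=cs[200:245,298:362].reshape(-1,3); q=q[(q[:,2]>.04)&(q[:,1]<-.03)&(q[:,1]>-.12)]
def sdf(x,P):
    L=(P-np.array([x[0],x[1],x[2]]))@rot(x[3])
    d=[]
    for s in(-1,1):
        zc=np.clip(L[:,2],0,.096); d.append(np.sqrt((L[:,1]-s*.013)**2+(L[:,0]+.0225)**2+(L[:,2]-zc)**2)-.004)
    c=np.array([-.009,0,-.005]);h=np.array([.019,.017,.005]); e=np.abs(L-c)-h
    d.append(np.linalg.norm(np.maximum(e,0),axis=1)+np.minimum(e.max(1),0))
    return np.min(np.abs(d),axis=0)
for n,P in(('top',p),('side',q),('both',np.vstack([p,q]))):
    best=min((least_squares(sdf,[.615+dx,-.067,.075,12*D],args=(P,),loss='soft_l1',f_scale=.002) for dx in(-.01,0,.01)),key=lambda r:r.cost)
    print(n,len(P),best.x[:3].round(4),best.x[3]/D,np.median(best.fun))
E
python3 fit2.py
```

```text
top 275 [ 0.6111 -0.0678  0.0804] 11.806977036962616 0.0015362764178460928
side 364 [ 0.6101 -0.0677  0.0765] 14.198090588811763 0.0020762792538190637
both 639 [ 0.6103 -0.0677  0.078 ] 13.919222934645466 0.001898215544683281
```

```bash
cat >> h.py <<'E'
def go(x,y,z,yaw=None):
    s=observe();R=np.array(s['ee_rot']);p=np.array(s['ee_pos'])
    d=R.T@(np.array([x,y,z])-p)/.025
    a=np.degrees(np.arctan2(R[1,0],R[0,0]))
    print('t %.2f pos %s units x y z %s yawx %.2f'%(s['t'],p.round(4),d.round(3),a),'twist need',None if yaw is None else round(a-yaw,2),'tilt',np.degrees(np.arccos(-R[2,1])).round(2),'F',np.round(s['ft_force'],2),'w',round(s['grip_width']*88,2))
E
echo ok
```

```text
ok
```

Call:
drive_tool --plan '[[[-1,0,0,0,7],[-1,0,0,0,7],[-1,-0.3,0,1,0],[-1,-0.3,0,1,0],[-1,-0.3,0,1,0],[-1,-0.3,0,1,0]]]'

```text
t: 0.65
ee_pos: [0.3673, -0.5092, 0.2354]
ee_rot: [[0.197, -0.01, 0.98], [-0.98, 0.002, 0.197], [-0.004, -1.0, -0.009]]
ft_force: [0.4, 0.6, -0.9]
grip_width: 0.999
```

```bash
python3 -c "
from h import *
go(.5443,-.2943,.2,-77.5)"
```

```text
t 0.65 pos [ 0.3673 -0.5092  0.2354] units x y z [-7.029  1.359  8.648] yawx -78.65 twist need -1.15 tilt 0.57 F [ 0.41  0.55 -0.94] w 87.87
```

Call:
drive_tool --plan '[[[-1,-0.8,0,1,-1],[-1,-0.8,0,1,0],[-1,-0.8,0,1,0],[-1,-0.8,0,1,0],[-1,-0.8,0,1,0],[-1,-0.8,0,1,0],[-1,-0.8,0,1,0],[-1,-0.8,0,1,0],[-1,-0.6,0,0.6,0]]]'

```text
t: 1.4
ee_pos: [0.5484, -0.2819, 0.2304]
ee_rot: [[0.213, -0.012, 0.977], [-0.977, 0.004, 0.213], [-0.006, -1.0, -0.011]]
ft_force: [1.1, 1.2, -0.5]
grip_width: 1.001
```

```bash
python3 -c "
from h import *
go(.5443,-.2943,.085,-77.5)"
```

```text
t 1.40 pos [ 0.5484 -0.2819  0.2304] units x y z [ 0.488  5.817 -0.202] yawx -77.68 twist need -0.18 tilt 0.74 F [ 1.1   1.18 -0.51] w 88.05
```

Call:
drive_tool --plan '[[[-1,0.49,0.5,-0.2,0],[-1,0.1,0.5,0,0],[-1,0,0,0,0]]]'

```text
t: 1.65
ee_pos: [0.552, -0.288, 0.2039]
ee_rot: [[0.227, -0.009, 0.974], [-0.974, 0.009, 0.227], [-0.011, -1.0, -0.006]]
ft_force: [-0.0, 0.4, 0.2]
grip_width: 1.001
```

```bash
python3 -c "
from h import *
go(.5443,-.2943,.085,-77.5)
snap('wrist','w1')"
```

```text
t 1.65 pos [ 0.552  -0.288   0.2039] units x y z [ 0.229  4.754 -0.326] yawx -76.87 twist need 0.63 tilt 0.74 F [-0.05  0.42  0.21] w 88.09
```

View pics/w1.png

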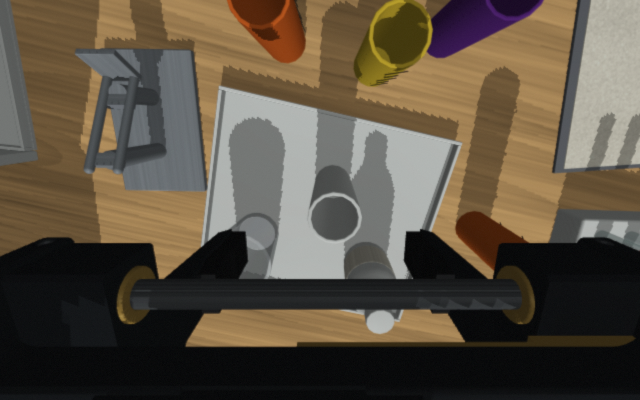

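Call:
drive_tool --plan '[[[-1,0.2,0.7,-0.33,0.6],[-1,0.1,1,-0.1,0],[-1,0,1,0,0],[-1,0,0.8,0,0],[-1,0,0.3,0,0],[-1,0,0,0,0]]]'

```text
t: 2.2
ee_pos: [0.5395, -0.306, 0.109]
ee_rot: [[0.204, -0.006, 0.979], [-0.979, 0.003, 0.204], [-0.004, -1.0, -0.005]]
ft_force: [0.3, 0.1, -0.1]
grip_width: 0.993
```

```bash
python3 -c "
from h import *
go(.5443,-.2943,.085,-77.5)"
```

```text
t 2.20 pos [ 0.5395 -0.306   0.109 ] units x y z [-0.417  0.961  0.289] yawx -78.22 twist need -0.72 tilt 0.37 F [ 0.32  0.13 -0.12] w 87.38
```

Call:
drive_tool --plan '[[[-1,-0.3,0.4,0.2,0],[-1,0,0.4,0,-0.5],[-1,0,0,0,0]]]'

```text
t: 2.45
ee_pos: [0.5436, -0.299, 0.0899]
ee_rot: [[0.211, -0.003, 0.978], [-0.978, 0.001, 0.211], [-0.001, -1.0, -0.002]]
ft_force: [-1.0, -0.8, 0.5]
grip_width: 1.002
```

```bash
python3 -c "
from h import *
go(.5443,-.2943,.085,-77.5)"
```

```text
t 2.45 pos [ 0.5436 -0.299   0.0899] units x y z [-0.178  0.195  0.066] yawx -77.83 twist need -0.33 tilt 0.16 F [-0.98 -0.79  0.55] w 88.14
```

Good enough; correct slightly and close gently.

Call:
drive_tool --plan '[[[-1,-0.18,0.1,0.05,0],[0,0,0,0,0],[1,0,0,0,0],[1,0,0,0,0],[1,0,0,0,0],[1,0,0,0,0],[1,0,0,0,0]]]' --grip_force 12

```text
t: 3.03
ee_pos: [0.5465, -0.2936, 0.0899]
ee_rot: [[0.212, 0.002, 0.977], [-0.977, -0.001, 0.212], [0.001, -1.0, 0.002]]
ft_force: [-0.9, 0.1, 0.3]
grip_width: 0.57
```

```bash
python3 -c "
from h import *
go(.5443,-.2943,.2,-77.5)"
```

```text
t 3.03 pos [ 0.5465 -0.2936  0.0899] units x y z [ 0.015 -4.404 -0.081] yawx -77.73 twist need -0.23 tilt 0.15 F [-0.88  0.13  0.33] w 50.14
```

Call:
drive_tool --plan '[[[1,0,0,0,0],[1,0,-0.6,0,0],[1,0,-1,0,0],[1,0,-1,0,0],[1,0,-1,0,0],[1,-0.3,-1,0,0],[1,-0.3,-1,0,0],[1,0,0,0,0]]]'

```text
t: 3.7
ee_pos: [0.5403, -0.2789, 0.2331]
ee_rot: [[0.21, -0.005, 0.978], [-0.978, 0.002, 0.21], [-0.003, -1.0, -0.004]]
ft_force: [1.3, -1.3, -0.5]
grip_width: 0.502
```

```bash
python3 -c "
from h import *
go(.572,-.076,.22,-77.5)
snap('side','s1')
b=cv2.imread('pics/s1.png')[60:260,240:460]
cv2.imwrite('pics/s1c.png',cv2.resize(b,None,fx=3,fy=3))"
```

```text
t 3.70 pos [ 0.5403 -0.2789  0.2331] units x y z [-7.668  0.531  2.945] yawx -77.88 twist need -0.38 tilt 0.29 F [ 1.27 -1.3  -0.45] w 44.14
```

View pics/s1c.png

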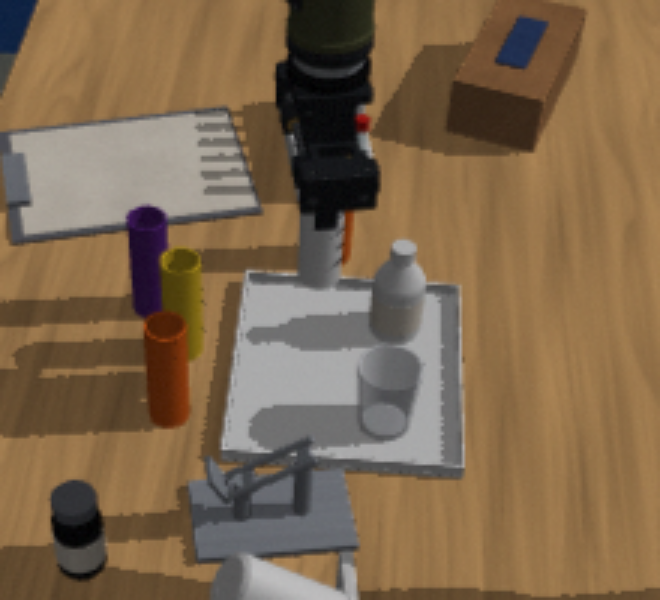

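Beaker held upright between the fingers (side px ~ (347,145)). Moving over the cradle.

Call:
drive_tool --plan '[[[1,-0.6,0,0.2,0],[1,-0.9,0,0.4,0],[1,-1,0,0.4,0],[1,-1,0,0.4,0],[1,-1,0,0.4,0],[1,-1,0,0.4,0],[1,-0.9,0,0.3,0],[1,-0.6,0,0.2,0],[1,-0.3,0,0.1,0],[1,0,0,0,0],[1,0,0,0,0]]]'

```text
t: 4.67
ee_pos: [0.562, -0.0842, 0.2152]
ee_rot: [[0.201, -0.033, 0.979], [-0.98, 0.0, 0.201], [-0.007, -0.999, -0.032]]
ft_force: [-0.0, -1.0, -1.3]
grip_width: 0.505
```

```bash
python3 -c "
from h import *
go(.572,-.076,.22,-77.5)
"
```

```text
t 4.67 pos [ 0.562  -0.0842  0.2152] units x y z [-0.241 -0.206  0.453] yawx -78.43 twist need -0.93 tilt 1.88 F [-0.02 -0.97 -1.3 ] w 44.42
```

Call:
drive_tool --plan '[[[1,-0.25,0,0.45,-0.9],[1,0,0,0.1,0],[1,0,0,0,0]]]' --grip_force 8

```text
t: 4.92
ee_pos: [0.5744, -0.0792, 0.2137]
ee_rot: [[0.212, -0.035, 0.977], [-0.977, -0.002, 0.212], [-0.005, -0.999, -0.034]]
ft_force: [-0.1, -0.8, -0.6]
grip_width: 0.502
```

```bash
python3 -c "
from h import *
go(.572,-.076,.180,-77.5)
snap('side','s2')
b=cv2.imread('pics/s2.png')[100:260,250:410]
cv2.imwrite('pics/s2c.png',cv2.resize(b,None,fx=3.7,fy=3.7))
snap('wrist','w2')"
```

```text
t 4.92 pos [ 0.5744 -0.0792  0.2137] units x y z [-0.137  1.349 -0.02 ] yawx -77.77 twist need -0.27 tilt 2.0 F [-0.14 -0.84 -0.63] w 44.14
```

View pics/s2c.png

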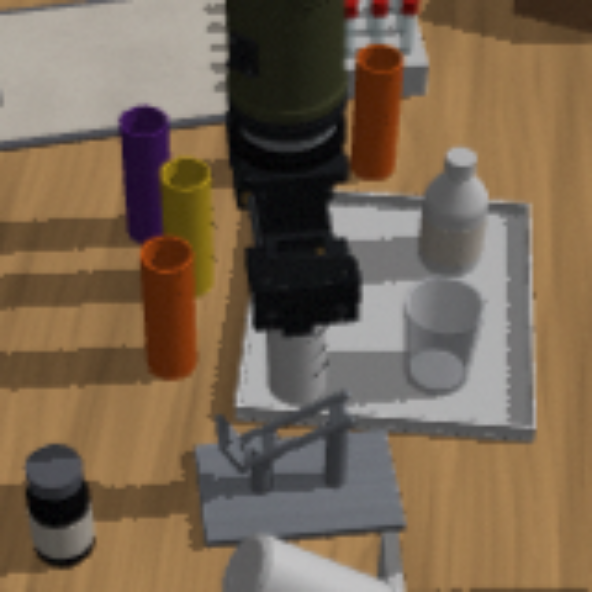

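View pics/w2.png

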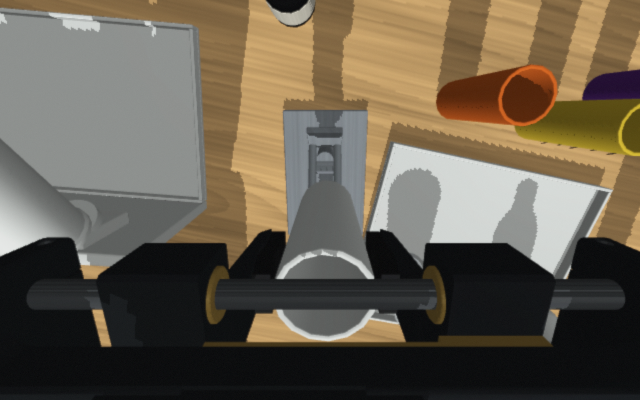

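```bash
python3 - <<'E'
from h import *
s=observe();R=np.array(s['ee_rot']);p=np.array(s['ee_pos'])
z=load('w2');c=cloud(z)
L=(c-p)@R*1000
for v in (115,130,150,170,190):
    row=L[v,275:380]; zz=c[v,275:380,2]; m=(zz>.004)&(zz<.016); 
    print(v,'plate x',np.nanmin(row[m,0]).round(1),np.nanmax(row[m,0]).round(1),'mid',(np.nanmin(row[m,0])+np.nanmax(row[m,0])).round(1)/2, 'rail', [ (int(u+275),row[u].round(0).tolist(),round(float(zz[u]),3)) for u in range(28,70,4) if zz[u]>.03][:8])
from fit2 import sdf,rot,D
from scipy.optimize import least_squares
P=c[100:200,290:360].reshape(-1,3);P=P[(P[:,2]>.04)&(P[:,2]<.12)&(P[:,0]>.575)]
E
python3 - <<'E'
import sys;sys.path.insert(0,'.')
E
```

```text
115 plate x -50.6 47.7 mid -1.45 rail []
130 plate x -50.1 47.6 mid -1.25 rail [(307, [-18.0, 128.0, 58.0], 0.084), (311, [-14.0, 129.0, 58.0], 0.083), (315, [-11.0, 129.0, 58.0], 0.083), (319, [-7.0, 130.0, 58.0], 0.082), (323, [-3.0, 130.0, 58.0], 0.082), (327, [1.0, 129.0, 58.0], 0.083), (331, [4.0, 129.0, 58.0], 0.083), (335, [8.0, 130.0, 58.0], 0.082)]
150 plate x -49.8 47.2 mid -1.3 rail [(311, [-16.0, 150.0, 37.0], 0.062), (315, [-12.0, 153.0, 37.0], 0.06), (323, [-3.0, 162.0, 36.0], 0.05), (327, [1.0, 164.0, 36.0], 0.048), (335, [9.0, 151.0, 37.0], 0.062), (339, [13.0, 153.0, 37.0], 0.059)]
170 plate x -51.2 48.6 mid -1.3 rail [(311, [-16.0, 141.0, 18.0], 0.072), (315, [-12.0, 145.0, 17.0], 0.069), (319, [-7.0, 145.0, 17.0], 0.068), (323, [-3.0, 146.0, 17.0], 0.067), (327, [1.0, 145.0, 17.0], 0.068), (331, [5.0, 146.0, 17.0], 0.067), (335, [9.0, 143.0, 18.0], 0.07), (339, [13.0, 143.0, 18.0], 0.07)]
190 plate x -51.1 66.6 mid 7.75 rail [(307, [-16.0, 79.0, 13.0], 0.135), (311, [-12.0, 65.0, 16.0], 0.148), (315, [-9.0, 59.0, 17.0], 0.154), (319, [-6.0, 55.0, 19.0], 0.158), (323, [-3.0, 51.0, 20.0], 0.162), (327, [0.0, 51.0, 20.0], 0.162), (331, [3.0, 53.0, 19.0], 0.16), (335, [6.0, 55.0, 18.0], 0.158)]
top 275 [ 0.6111 -0.0678  0.0804] 11.806977036962616 0.0015362764178460928
side 364 [ 0.6101 -0.0677  0.0765] 14.198090588811763 0.0020762792538190637
both 639 [ 0.6103 -0.0677  0.078 ] 13.919222934645466 0.001898215544683281
```

Run:
```python
from h import *
a=np.array([.977,.212,0]);n=np.array([-.212,.977,0])
tcp=np.array([.5744,-.0792,0])
for f in('w2','top0','side0'):
    c=cloud(load(f)); P=c.reshape(-1,3); P=P[~np.isnan(P[:,0])]
    u=(P-tcp)@a*1000; w_=(P-tcp)@n*1000; h=P[:,2]*1000
    m=(abs(w_-1)<17)
    pl=(abs(w_-1)<40)&(h>5)&(h<16)&(u>-110)&(u<130)
    print(f,'plate u',np.percentile(u[pl],[0,1,99,100]).round(1),len(u[pl]))
    st=m&(h>75)&(u>20)&(u<90)&(h<110); print(' stop top',np.percentile(u[st],[2,50,98]).round(1),np.percentile(h[st],[5,50,95]).round(1))
    for lo in range(-50,60,10):
        q=m&(u>lo)&(u<lo+10)&(h>45)&(h<115); 
        if q.sum()>4: print('  rail u',lo+5,'h90',np.percentile(h[q],[75,90]).round(1),q.sum())
```

```text
w2 plate u [-64.3 -49.3  70.6  70.6] 3629
 stop top [46.2 51.4 55. ] [76.3 82.1 84.2]
  rail u -5 h90 [78.6 78.7] 8
  rail u 5 h90 [75.5 76.7] 179
  rail u 15 h90 [69.2 71. ] 316
  rail u 25 h90 [64.1 65.9] 308
  rail u 35 h90 [61.2 63.1] 215
  rail u 45 h90 [78.1 80.7] 263
  rail u 55 h90 [83.5 84. ] 204
top0 plate u [-108.  -100.9  112.   128.1] 834
 stop top [44.1 51.  56.1] [76.4 81.2 86.4]
  rail u -45 h90 [101.  104.3] 25
  rail u -35 h90 [96.  97.8] 30
  rail u -25 h90 [92.6 97.8] 14
  rail u -15 h90 [89.1 89.9] 14
  rail u -5 h90 [82.7 83.8] 14
  rail u 5 h90 [75.7 78. ] 18
  rail u 15 h90 [71.4 72.6] 31
  rail u 25 h90 [65.1 67.5] 28
  rail u 35 h90 [60.3 62.3] 24
  rail u 45 h90 [77.5 79.9] 35
  rail u 55 h90 [84.8 86. ] 21
side0 plate u [-102.9  -87.4   69.3   70.8] 891
 stop top [48.5 52.1 55.3] [78.2 80.1 82.9]
  rail u -45 h90 [ 97.2 100.3] 41
  rail u -35 h90 [92.8 95.3] 63
  rail u -25 h90 [91.2 93.1] 17
  rail u -15 h90 [84.9 85.7] 22
  rail u -5 h90 [80.7 82.1] 15
  rail u 5 h90 [73.3 73.9] 26
  rail u 15 h90 [67.9 69. ] 32
  rail u 25 h90 [63.7 66. ] 32
  rail u 35 h90 [59.  61.6] 23
  rail u 45 h90 [73.9 78.7] 32
  rail u 55 h90 [81.7 82.4] 20
```

Run:
```python
import numpy as np
prev=None
for ph,ze in [(0,48),(10,48),(20,48),(30,46),(40,44),(50,42),(58,40),(62,40),(62,20),(62,5)]:
    f=np.radians(ph);E=np.array([-8.7-.883*ze,58.7+.469*ze]);P=E+20*np.array([np.cos(f),np.sin(f)])+104.6*np.array([-np.sin(f),np.cos(f)])-[0,18.7]
    print(ph,ze,P.round(1), None if prev is None else ((P-prev)/25).round(2)); prev=P
```

```text
0 48 [-31.1 167.1] None
10 48 [-49.6 169. ] [-0.74  0.08]
20 48 [-68.1 167.6] [-0.74 -0.05]
30 46 [-84.3 162.2] [-0.65 -0.22]
40 44 [-99.5 153.6] [-0.61 -0.34]
50 42 [-113.1  142.3] [-0.54 -0.45]
58 40 [-122.1  131.2] [-0.36 -0.44]
62 40 [-127.   125.5] [-0.19 -0.22]
62 20 [-109.3  116.1] [ 0.71 -0.38]
62 5 [-96.1 109.1] [ 0.53 -0.28]
```

Call:
drive_tool --plan '[[[1,-0.05,0,0.6,0],[1,0,0.5,0,0],[1,0,0.7,0,0],[1,0,0.5,0,0],[1,0,0,0,0]]]' --grip_force 6

```text
t: 5.43
ee_pos: [0.5883, -0.0786, 0.1711]
ee_rot: [[0.206, -0.031, 0.978], [-0.978, -0.004, 0.206], [-0.003, -1.0, -0.031]]
ft_force: [0.9, 0.1, -1.8]
grip_width: 0.506
```

```bash
cat >> h.py <<'E'
def rel(R0=(.6191,-.0682),yaw=12.3):
    s=observe();p=np.array(s['ee_pos'])*1000;y=np.radians(yaw);a=np.array([np.cos(y),np.sin(y)])
    d=p[:2]-np.array(R0)*1000; R=np.array(s['ee_rot'])
    print('t %.2f U %.1f lat(+left) %.1f h_tcp %.1f'%(s['t'],d@a,d@np.array([-a[1],a[0]]),p[2]),'tool z',R[:,2].round(3),'yawerr',round(np.degrees(np.arctan2(R[1,2],R[0,2]))-yaw,2),'F',np.round(s['ft_force'],2),'M',np.round(s['wrist_torque'],2),'w',round(s['grip_width']*88,1))
E
python3 -c "
from h import *
rel()
snap('side','s3')
b=cv2.imread('pics/s3.png')[120:250,270:400]
cv2.imwrite('pics/s3c.png',cv2.resize(b,None,fx=4,fy=4))"
```

```text
t 5.43 U -32.3 lat(+left) -3.6 h_tcp 171.1 tool z [ 0.978  0.206 -0.031] yawerr -0.38 F [ 0.87  0.07 -1.82] M [ 0.01  0.02 -0.02] w 44.5
```

View pics/s3c.png

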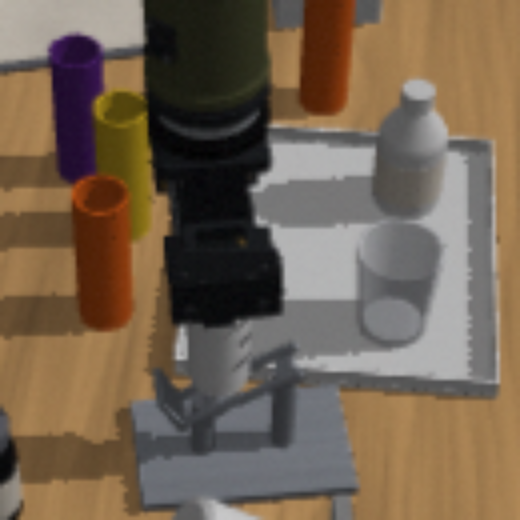

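Call:
drive_tool --plan '[[[1,-0.14,0.15,0,0],[1,0,0.15,-0.3,0],[1,0,0.05,-0.5,0],[1,0,0,-0.5,0],[1,0,0.05,-0.5,0],[1,0,0,0,0]]]' --grip_force 4

```text
t: 5.98
ee_pos: [0.5471, -0.0857, 0.1684]
ee_rot: [[0.206, -0.013, 0.979], [-0.979, -0.005, 0.206], [0.002, -1.0, -0.014]]
ft_force: [0.0, -1.3, -2.1]
grip_width: 0.487
```

```bash
python3 -c "
from h import *
rel()
snap('side','s4')
b=cv2.imread('pics/s4.png')[120:250,270:400]
cv2.imwrite('pics/s4c.png',cv2.resize(b,None,fx=4,fy=4))"
```

```text
t 5.98 U -74.1 lat(+left) -1.7 h_tcp 168.4 tool z [ 0.979  0.206 -0.014] yawerr -0.43 F [ 0.02 -1.26 -2.06] M [-0.    0.07  0.03] w 42.9
```

View pics/s4c.png

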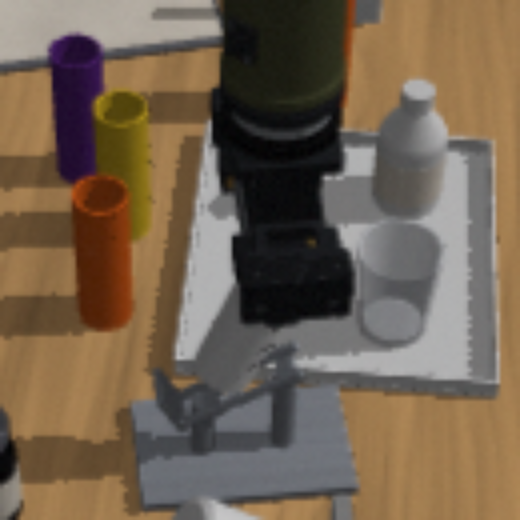

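The beaker pivots in the pads as intended, base on the rails (side px ~(322,208)). Continuing the arc.

Call:
drive_tool --plan '[[[1,0,0.2,-0.5,0],[1,-0.05,0.3,-0.6,0],[1,0,0.4,-0.6,0],[1,0,0.4,-0.4,0],[1,0,0.2,-0.1,0],[1,0,0,0,0]]]'

```text
t: 6.53
ee_pos: [0.5005, -0.0944, 0.1342]
ee_rot: [[0.209, 0.005, 0.978], [-0.978, -0.004, 0.209], [0.005, -1.0, 0.004]]
ft_force: [1.0, -0.3, -0.7]
grip_width: 0.482
```

```bash
python3 -c "
from h import *
rel()
snap('side','s5')
b=cv2.imread('pics/s5.png')[120:250,270:400]
cv2.imwrite('pics/s5c.png',cv2.resize(b,None,fx=4,fy=4))"
```

```text
t 6.53 U -121.4 lat(+left) -0.3 h_tcp 134.2 tool z [0.978 0.209 0.004] yawerr -0.26 F [ 1.05 -0.33 -0.69] M [0.05 0.04 0.02] w 42.4
```

View pics/s5c.png

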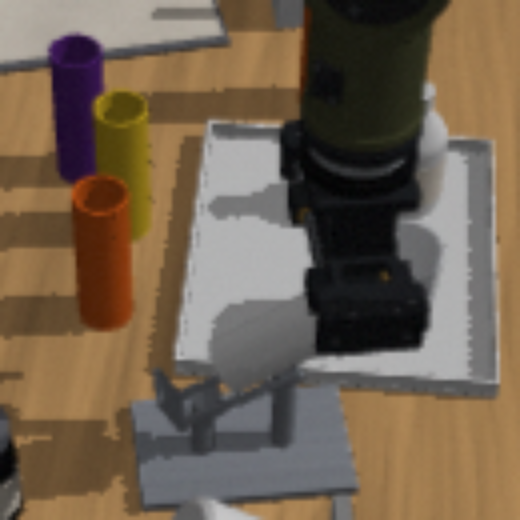

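Call:
drive_tool --plan '[[[1,0,0.4,0.3,0],[1,0,0.3,0.4,0],[1,0,0.2,0.4,0],[1,0,0.15,0.2,0],[1,0,0,0,0]]]'

```text
t: 7.0
ee_pos: [0.5398, -0.0867, 0.1068]
ee_rot: [[0.209, 0.008, 0.978], [-0.978, -0.005, 0.209], [0.007, -1.0, 0.007]]
ft_force: [-4.5, -1.9, 4.8]
grip_width: 0.481
```

```bash
python3 -c "
from h import *
rel()
snap('side','s6')
b=cv2.imread('pics/s6.png')[120:250,270:400]
cv2.imwrite('pics/s6c.png',cv2.resize(b,None,fx=4,fy=4))"
```

```text
t 7.00 U -81.4 lat(+left) -1.2 h_tcp 106.8 tool z [0.978 0.209 0.007] yawerr -0.21 F [-4.48 -1.88  4.77] M [-0.28  0.92 -0.02] w 42.4
```

View pics/s6c.png

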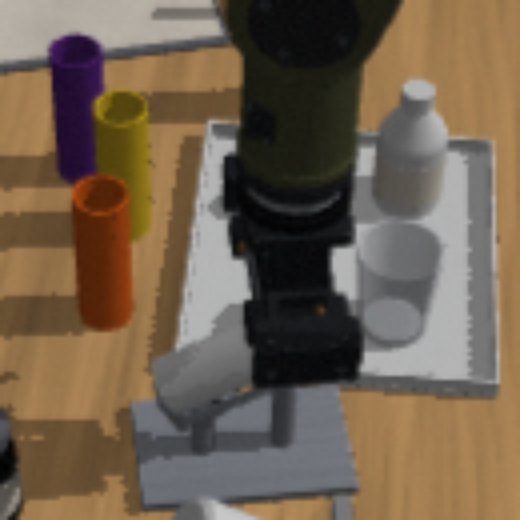

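Call:
drive_tool --plan '[[[1,0,0,-0.15,0],[-1,0,0,0,0],[-1,0,0,0,0],[-1,0,0,0,0],[-1,0,0,0,0],[-1,0,0,0,0],[-1,0,0,0,0]]]'

```text
t: 7.63
ee_pos: [0.5383, -0.0872, 0.1081]
ee_rot: [[0.209, 0.016, 0.978], [-0.978, -0.004, 0.21], [0.008, -1.0, 0.015]]
ft_force: [-0.4, 0.1, 0.4]
grip_width: 0.917
```

```bash
python3 -c "
from h import *
rel()
snap('side','s7')
b=cv2.imread('pics/s7.png')[120:250,270:400]
cv2.imwrite('pics/s7c.png',cv2.resize(b,None,fx=4,fy=4))
snap('wrist','w7')"
```

```text
t 7.63 U -83.0 lat(+left) -1.4 h_tcp 108.1 tool z [0.978 0.21  0.015] yawerr -0.2 F [-0.43  0.08  0.35] M [-0.05  0.01  0.01] w 80.7
```

View pics/s7c.png

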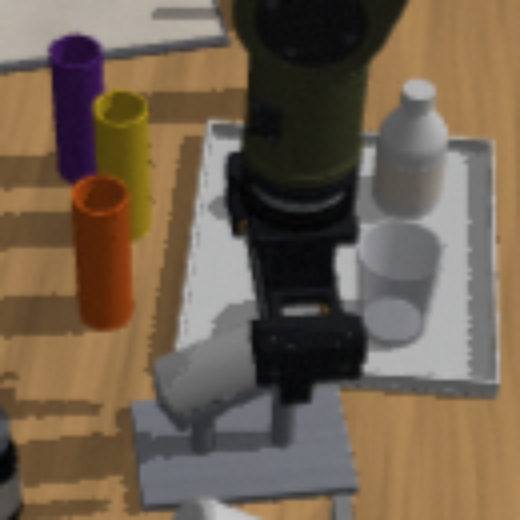

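View pics/w7.png

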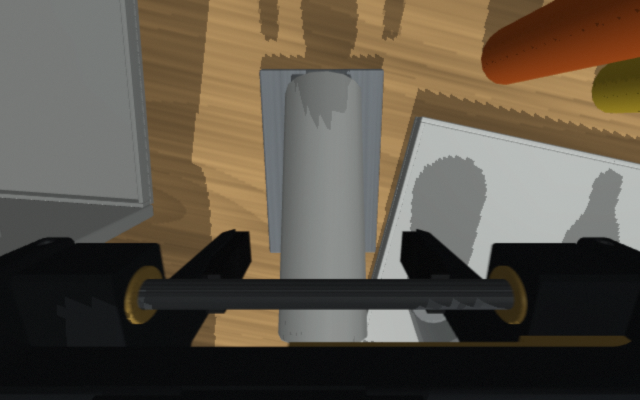

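Call:
drive_tool --plan '[[[-1,0,-0.6,0,0],[-1,0,-0.9,0,0],[-1,-0.05,-0.8,0.5,0],[-1,0,-0.3,0.8,0],[-1,0,0,0.8,0],[-1,0,0,0.5,0],[-1,0,0,0.1,0],[-1,0,0,0,0]]]'

```text
t: 8.4
ee_pos: [0.6031, -0.0715, 0.1767]
ee_rot: [[0.208, 0.012, 0.978], [-0.978, -0.004, 0.208], [0.007, -1.0, 0.011]]
ft_force: [-0.3, 0.8, 0.7]
grip_width: 0.998
```

```bash
cat > bk.py <<'E'
from h import *
from scipy.optimize import least_squares
def beaker(f,R0=(.6191,-.0682),yaw=12.3,box=None,th0=28.):
    c=cloud(load(f)); 
    if box: u0,u1,v0,v1=box; c=c[v0:v1,u0:u1]
    P=c.reshape(-1,3);P=P[~np.isnan(P[:,0])]
    y=np.radians(yaw);a=np.array([np.cos(y),np.sin(y),0]);n=np.array([-a[1],a[0],0])
    L=np.stack([(P-[*R0,0])@a,(P-[*R0,0])@n,P[:,2]],1)*1000
    return L
E
python3 -c "
from bk import *
rel()
snap('side','s8')
b=cv2.imread('pics/s8.png')[120:250,270:400]
cv2.imwrite('pics/s8c.png',cv2.resize(b,None,fx=4,fy=4))
snap('wrist','w8')
L=beaker('w8')
m=(abs(L[:,1])<5)&(L[:,2]>85)&(L[:,2]<175)&(L[:,0]<15)&(L[:,0]>-130)
q=L[m]
for lo in range(-130,15,10):
    k=q[(q[:,0]>=lo)&(q[:,0]<lo+10)]
    if len(k): print(lo+5,len(k),np.median(k[:,2]).round(1),k[:,0].max().round(1))
"
```

```text
t 8.40 U -16.3 lat(+left) 0.2 h_tcp 176.7 tool z [0.978 0.208 0.011] yawerr -0.28 F [-0.34  0.82  0.72] M [0.04 0.03 0.06] w 87.8
-105 61 151.0 -100.1
-95 230 148.1 -90.1
-85 154 144.2 -83.1
-65 69 132.3 -60.0
-55 191 129.5 -50.0
-45 196 124.6 -40.1
-35 188 119.9 -30.0
-25 185 114.9 -20.1
-15 181 110.3 -10.0
-5 166 105.6 -0.0
5 135 101.3 8.1
```

View pics/s8c.png

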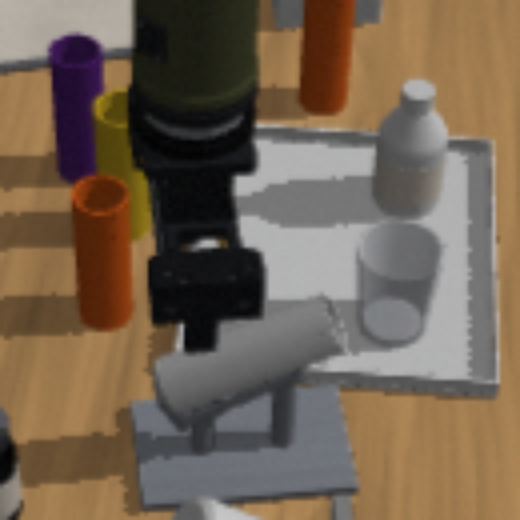

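View pics/w8.png

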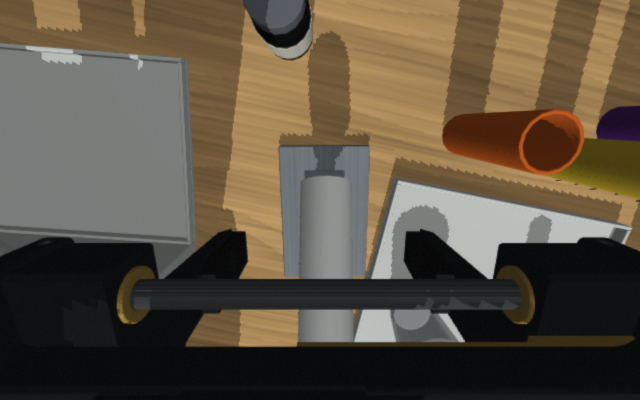

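Call:
drive_tool --plan '[[[-1,0,0.7,-0.1,0],[-1,0,1,0,0],[-1,0,1,0,0],[-1,0,0.9,0,0],[-1,0,0.3,0,0],[-1,0,0,0,0]]]'

```text
t: 9.0
ee_pos: [0.5948, -0.0756, 0.0763]
ee_rot: [[0.205, 0.006, 0.979], [-0.979, -0.006, 0.205], [0.007, -1.0, 0.005]]
ft_force: [0.3, 0.2, -0.1]
grip_width: 1.001
```

```bash
python3 -c "
from bk import *
rel()"
```

```text
t 9.00 U -25.3 lat(+left) -2.1 h_tcp 76.3 tool z [0.979 0.205 0.005] yawerr -0.48 F [ 0.26  0.24 -0.1 ] M [ 0.07  0.01 -0.02] w 88.1
```

Call:
drive_tool --plan '[[[-1,-0.08,0,0.2,-0.4],[0,0,0,0.03,0],[1,0,0,0,0],[1,0,0,0,0],[1,0,0,0,0],[1,0,0,0,0],[1,0,0,0,0]]]' --grip_force 8

```text
t: 9.58
ee_pos: [0.6025, -0.0728, 0.0816]
ee_rot: [[0.211, 0.012, 0.977], [-0.977, -0.007, 0.212], [0.009, -1.0, 0.011]]
ft_force: [0.6, 0.8, 0.6]
grip_width: 0.569
```

```bash
python3 -c "
from bk import *
rel()"
```

```text
t 9.58 U -17.2 lat(+left) -1.0 h_tcp 81.6 tool z [0.977 0.212 0.011] yawerr -0.09 F [0.56 0.75 0.58] M [-0.02  0.03  0.01] w 50.1
```

Call:
drive_tool --plan '[[[0.0,0,0.3,-0.1,0],[0.0,0,0,0,0],[1,0,0,0,0],[1,0,0,0,0],[1,0,0,0,0]]]'

```text
t: 10.0
ee_pos: [0.6009, -0.0734, 0.0742]
ee_rot: [[0.211, 0.015, 0.977], [-0.977, -0.007, 0.211], [0.01, -1.0, 0.013]]
ft_force: [0.6, 0.0, 1.7]
grip_width: 0.486
```

```bash
python3 -c "
from bk import *
rel()
snap('side','s9')
b=cv2.imread('pics/s9.png')[120:250,270:400]
cv2.imwrite('pics/s9c.png',cv2.resize(b,None,fx=4,fy=4))"
```

```text
t 10.00 U -18.9 lat(+left) -1.2 h_tcp 74.2 tool z [0.977 0.211 0.013] yawerr -0.09 F [0.58 0.02 1.73] M [ 0.01  0.09 -0.01] w 42.8
```

View pics/s9c.png

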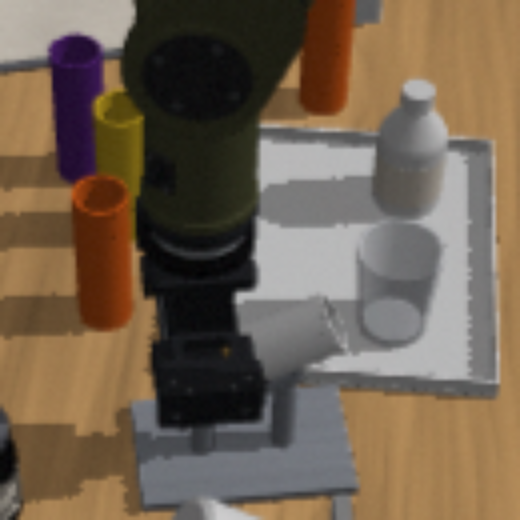

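Call:
drive_tool --plan '[[[1,0,-0.4,0,0],[1,0,-0.7,0,0],[1,0,-1,0,0],[1,0,-1,0,0],[1,0,-1,0,0],[1,0,-1,0,0],[1,0,-1,0,0],[1,0,-1,0,0],[1,0,-0.9,0,0],[1,0,0,0,0],[1,0,0,0,0]]]'

```text
t: 10.97
ee_pos: [0.5933, -0.0724, 0.2859]
ee_rot: [[0.211, 0.005, 0.977], [-0.977, -0.007, 0.211], [0.008, -1.0, 0.004]]
ft_force: [-0.5, 0.6, -2.1]
grip_width: 0.491
```

```bash
python3 -c "
from bk import *
rel()
snap('side','s10')
b=cv2.imread('pics/s10.png')[50:230,230:410]
cv2.imwrite('pics/s10c.png',cv2.resize(b,None,fx=3,fy=3))"
```

```text
t 10.97 U -26.1 lat(+left) 1.4 h_tcp 285.9 tool z [0.977 0.211 0.004] yawerr -0.1 F [-0.52  0.61 -2.11] M [0.03 0.01 0.05] w 43.2
```

View pics/s10c.png

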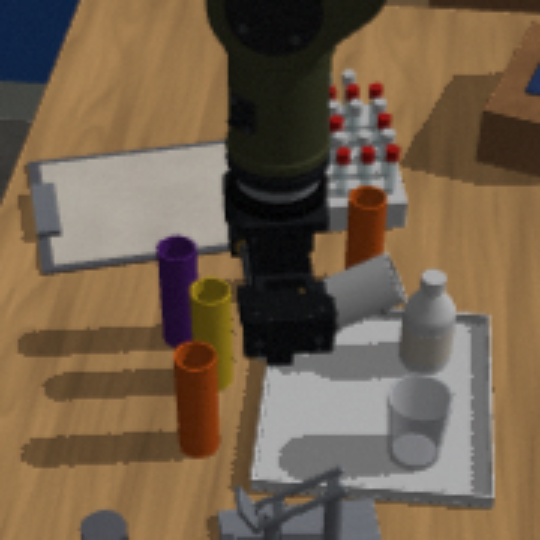

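Lifted, mouth up and held (rim at side px ~ (358,144)). Loosen the grip briefly to let the mouth swing down.

Call:
drive_tool --plan '[[[1,0,0,0,0],[1,0,0,0,0],[1,0,0,0,0]]]' --grip_force 3

```text
t: 11.27
ee_pos: [0.5914, -0.0723, 0.2828]
ee_rot: [[0.211, -0.0, 0.977], [-0.977, -0.007, 0.211], [0.006, -1.0, -0.002]]
ft_force: [0.9, 0.4, -1.1]
grip_width: 0.488
```

```bash
python3 -c "
from bk import *
rel()
snap('side','s11')
b=cv2.imread('pics/s11.png')[50:230,230:410]
cv2.imwrite('pics/s11c.png',cv2.resize(b,None,fx=3,fy=3))"
```

```text
t 11.27 U -28.0 lat(+left) 1.9 h_tcp 282.8 tool z [ 0.977  0.211 -0.002] yawerr -0.1 F [ 0.88  0.41 -1.14] M [ 0.01 -0.04  0.  ] w 43.0
```

View pics/s11c.png

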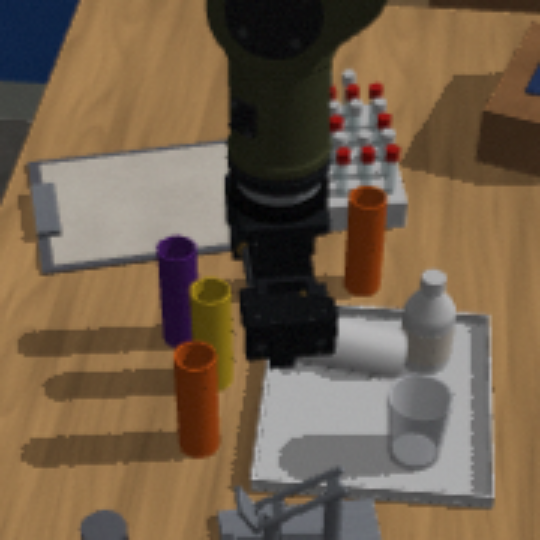

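Call:
drive_tool --plan '[[[1,0,0,0,0]]]' --grip_force 20

```text
t: 11.4
ee_pos: [0.5909, -0.0723, 0.2818]
ee_rot: [[0.211, -0.002, 0.977], [-0.977, -0.007, 0.211], [0.006, -1.0, -0.004]]
ft_force: [-0.1, 0.8, -1.8]
grip_width: 0.481
```

```bash
cat > ang.py <<'E'
from bk import *
def ang(f,toolx_c=None):
    # points of the beaker in the tool plane from side cam
    s=observe();R=np.array(s['ee_rot']);p=np.array(s['ee_pos'])
    c=cloud(load(f)).reshape(-1,3);im=load(f)['im'].reshape(-1,3).astype(int)
    m=~np.isnan(c[:,0]);c=c[m];im=im[m]
    L=(c-p)@R*1000
    br=im.mean(1)
    k=(abs(L[:,0])<30)&(L[:,2]<-15)&(L[:,2]>-150)&(abs(L[:,1])<150)&(br>90)
    q=L[k]
    print('n',len(q))
    # visible strip near -x? side: fit centre line: mean y per z-bin (top & bottom edges)
    from scipy.optimize import least_squares
    g=lambda v:np.hypot((q[:,1]-v[1])*np.cos(v[0])-(q[:,2])*np.sin(v[0]),q[:,0]-v[2])-22
    best=min((least_squares(g,[t,-18.7,0],loss='soft_l1',f_scale=2) for t in np.radians([-30,0,-60,30,60,80,-80])),key=lambda r:r.cost)
    v=best.x; print('slope angle deg (pos = mouth up)', np.degrees(v[0]).round(1),'axis y at pivot',v[1].round(1),'x off',v[2].round(1),'med res',np.median(abs(best.fun)).round(2))
    print('z range',q[:,2].min().round(1),q[:,2].max().round(1),'y',q[:,1].min().round(1),q[:,1].max().round(1))
E
python3 -c "
from ang import *
ang('s11')
rel()
snap('side','s12')
b=cv2.imread('pics/s12.png')[50:230,230:410]
cv2.imwrite('pics/s12c.png',cv2.resize(b,None,fx=3,fy=3))
ang('s12');ang('s10')"
```

```text
n 337
slope angle deg (pos = mouth up) -202.1 axis y at pivot -12.4 x off 1.2 med res 0.99
z range -109.7 -33.7 y -15.6 40.6
t 11.40 U -28.5 lat(+left) 2.0 h_tcp 281.8 tool z [ 0.977  0.211 -0.004] yawerr -0.09 F [-0.12  0.83 -1.81] M [ 0.01 -0.04 -0.02] w 42.3
n 328
slope angle deg (pos = mouth up) -32.0 axis y at pivot -12.5 x off 1.1 med res 0.84
z range -103.4 -22.5 y -7.1 61.0
n 328
slope angle deg (pos = mouth up) -333.1 axis y at pivot -15.3 x off 0.9 med res 1.16
z range -104.5 -39.3 y -83.4 -22.8
```

View pics/s12c.png

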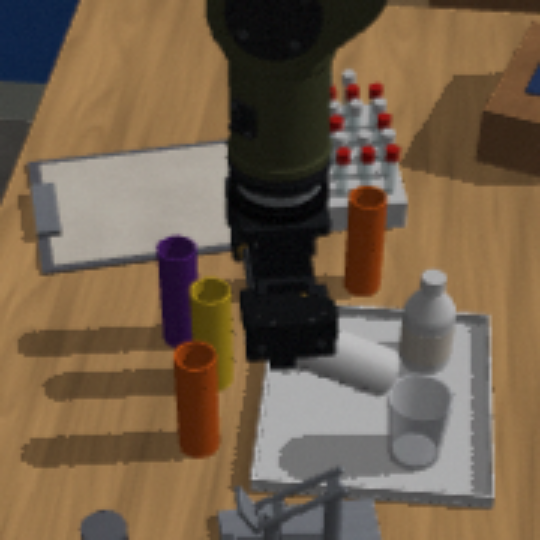

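```bash
python3 -c "
from h import *
go(.670,.362,.33,-82.3)"
```

```text
t 11.45 pos [ 0.5906 -0.0723  0.2816] units x y z [-16.295  -2.06    6.767] yawx -77.79 twist need 4.51 tilt 0.41 F [ 0.51 -1.21 -0.48] w 42.62
```

Call:
drive_tool --plan '[[[1,0,-0.4,0,0],[1,0,-0.7,0.2,2],[1,-0.4,-0.7,0.3,2.5],[1,-0.7,-0.4,0.2,0],[1,-0.9,-0.2,0.2,0],[1,-1,0,0.2,0],[1,-1,0,0.2,0],[1,-1,0,0.2,0],[1,-1,0,0.1,0],[1,-1,0,0.1,0],[1,-1,0,0.1,0],[1,-1,0,0.1,0]]]' --grip_force 25

```text
t: 12.45
ee_pos: [0.6115, 0.1575, 0.3484]
ee_rot: [[0.113, -0.001, 0.994], [-0.994, -0.011, 0.113], [0.011, -1.0, -0.002]]
ft_force: [-0.4, -0.1, -1.6]
grip_width: 0.483
```

```bash
python3 -c "
from h import *
go(.670,.362,.33,-82.3)"
```

```text
t 12.45 pos [0.6115 0.1575 0.3484] units x y z [-7.871  0.642  3.253] yawx -83.51 twist need -1.21 tilt 0.65 F [-0.38 -0.09 -1.62] w 42.55
```

Call:
drive_tool --plan '[[[1,-1,0,0.4,0],[1,-1,0,0.4,-1],[1,-1,0,0.4,0],[1,-1,0,0.4,0],[1,-1,0,0.4,0],[1,-0.9,0,0.4,0],[1,-0.6,0,0.3,0],[1,-0.3,0,0.2,0],[1,0,0,0,0],[1,0,0,0,0]]]'

```text
t: 13.28
ee_pos: [0.659, 0.3542, 0.3511]
ee_rot: [[0.143, -0.002, 0.99], [-0.99, -0.005, 0.143], [0.005, -1.0, -0.003]]
ft_force: [-0.1, 0.2, -1.1]
grip_width: 0.483
```

```bash
python3 -c "
from h import *
go(.670,.362,.33,-82.3)
rel((.4791,.3355),7.76)
snap('wrist','w13');snap('side','s13')
b=cv2.imread('pics/s13.png')[180:400,220:440]
cv2.imwrite('pics/s13c.png',cv2.resize(b,None,fx=2.7,fy=2.7))
from ang import ang
ang('s13')"
```

```text
t 13.28 pos [0.659  0.3542 0.3511] units x y z [-0.25   0.843  0.482] yawx -81.77 twist need 0.53 tilt 0.31 F [-0.12  0.21 -1.07] w 42.49
t 13.28 U 180.8 lat(+left) -5.8 h_tcp 351.1 tool z [ 0.99   0.143 -0.003] yawerr 0.47 F [-0.12  0.21 -1.07] M [0.04 0.02 0.  ] w 42.5
n 1075
slope angle deg (pos = mouth up) -31.7 axis y at pivot -11.4 x off 0.5 med res 0.68
z range -105.0 -26.0 y -84.5 53.1
```

View pics/s13c.png

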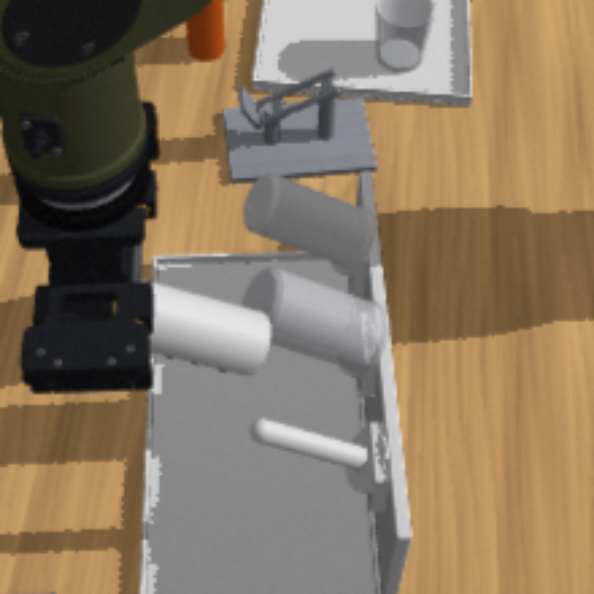

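View pics/w13.png

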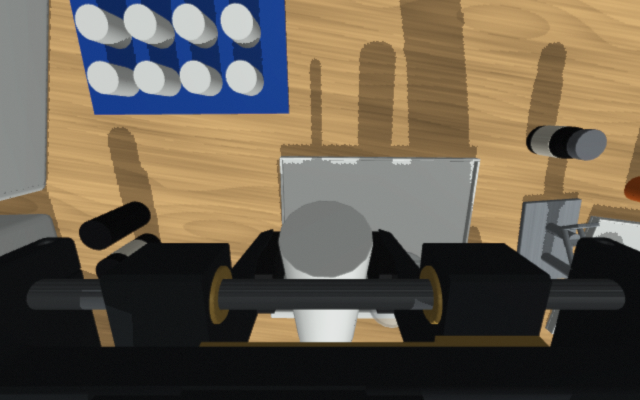

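Call:
drive_tool --plan '[[[1,-0.23,0.3,0.4,0.5],[1,0,0.7,0.3,0],[1,0,0.8,0.1,0],[1,0,0.8,0,0],[1,0,0.7,0,0],[1,0,0.4,0,0],[1,0,0,0,0],[1,0,0,0,0]]]'

```text
t: 14.05
ee_pos: [0.681, 0.3485, 0.2535]
ee_rot: [[0.123, -0.001, 0.992], [-0.992, -0.013, 0.123], [0.012, -1.0, -0.003]]
ft_force: [-0.1, 0.3, -0.3]
grip_width: 0.487
```

```bash
python3 -c "
from h import *
rel((.4791,.3355),7.76)
snap('side','s14')
b=cv2.imread('pics/s14.png')[200:400,220:420]
cv2.imwrite('pics/s14c.png',cv2.resize(b,None,fx=3,fy=3))
from ang import ang
ang('s14')"
```

```text
t 14.05 U 201.8 lat(+left) -14.4 h_tcp 253.5 tool z [ 0.992  0.123 -0.003] yawerr -0.71 F [-0.1   0.32 -0.33] M [ 0.07 -0.05  0.03] w 42.8
n 1113
slope angle deg (pos = mouth up) 687.6 axis y at pivot -12.5 x off 1.5 med res 0.9
z range -149.7 -20.7 y -79.2 88.1
```

View pics/s14c.png

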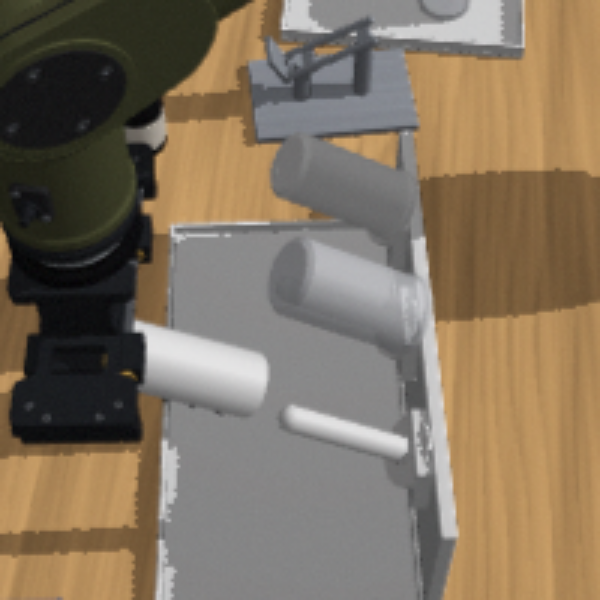

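Call:
drive_tool --plan '[[[1,-0.5,0,-0.1,-0.7],[1,-0.1,0,0,0],[1,0,0,0,0]]]'

```text
t: 14.35
ee_pos: [0.6777, 0.3634, 0.2558]
ee_rot: [[0.134, 0.002, 0.991], [-0.991, -0.011, 0.134], [0.011, -1.0, 0.001]]
ft_force: [0.4, 1.0, -0.5]
grip_width: 0.482
```

```bash
cat > pegv.py <<'E'
from ang import *
def pv(f,th=None):
    # where the peg tip/axis sits in the beaker frame; th = beaker slope deg
    s=observe();R=np.array(s['ee_rot']);p=np.array(s['ee_pos'])
    root=np.array([.4791,.3357,.1293]);y=np.radians(7.7);c,sn=np.cos(np.radians(35)),np.sin(np.radians(35))
    d=np.array([c*np.cos(y),c*np.sin(y),sn])
    t=np.radians(th); piv=p+R@np.array([.001,-.0125,0])
    ax=R@np.array([0,-np.sin(t),np.cos(t)]) # base direction (away, up)
    M=piv-.108*ax
    n=np.cross([0,0,1.],d);n/=np.linalg.norm(n);x=np.cross(n,d) # x: downward perpendicular? 
    if x[2]>0:x=-x
    r=M-root
    print('mouth in peg frame mm: along %.1f down %.1f left %.1f'%(1000*r@d,1000*r@x,1000*r@n),' axis vs peg deg %.1f'%np.degrees(np.arccos(ax@d)))
    u=np.array([np.cos(y),np.sin(y),0])
    print(' d in tool units/25mm per -25mm along peg:',(R.T@(-d)).round(3),' perp down:',(R.T@x).round(3),' left',(R.T@n).round(3))
E
python3 -c "
from pegv import *
rel((.4791,.3355),7.76);pv(None,32)
snap('side','s15')
b=cv2.imread('pics/s15.png')[200:400,220:420]
cv2.imwrite('pics/s15c.png',cv2.resize(b,None,fx=3,fy=3))
"
```

```text
t 14.35 U 200.6 lat(+left) 0.9 h_tcp 255.8 tool z [0.991 0.134 0.001] yawerr -0.04 F [ 0.43  1.04 -0.47] M [ 0.01 -0.04 -0.03] w 42.4
mouth in peg frame mm: along 136.1 down -4.4 left -0.7  axis vs peg deg 3.0
 d in tool units/25mm per -25mm along peg: [-0.007  0.573 -0.819]  perp down: [-0.009  0.819  0.573]  left [-1.    -0.011  0.   ]
```

View pics/s15c.png

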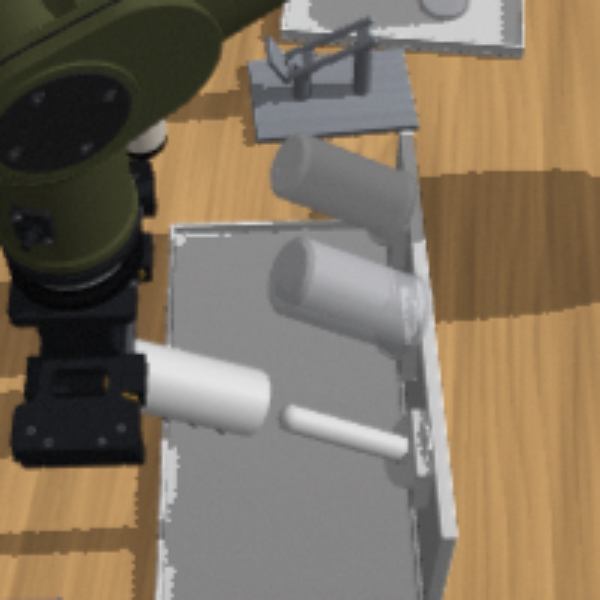

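Call:
drive_tool --plan '[[[1,0,0.2,0.1,0],[1,0,0.29,-0.41,0],[1,0,0.29,-0.41,0],[1,0,0.15,-0.2,0],[1,0,0,0,0]]]'

```text
t: 14.82
ee_pos: [0.6558, 0.3621, 0.2333]
ee_rot: [[0.136, 0.007, 0.991], [-0.991, -0.008, 0.136], [0.009, -1.0, 0.006]]
ft_force: [0.0, 0.0, -0.1]
grip_width: 0.481
```

```bash
python3 -c "
from pegv import *
rel((.4791,.3355),7.76);pv(None,32)
snap('side','s16')
b=cv2.imread('pics/s16.png')[200:400,220:420]
cv2.imwrite('pics/s16c.png',cv2.resize(b,None,fx=3,fy=3))
"
```

```text
t 14.82 U 178.7 lat(+left) 2.5 h_tcp 233.3 tool z [0.991 0.136 0.006] yawerr 0.06 F [ 0.03  0.03 -0.1 ] M [0.06 0.01 0.01] w 42.3
mouth in peg frame mm: along 105.2 down 2.0 left 1.0  axis vs peg deg 2.7
 d in tool units/25mm per -25mm along peg: [-0.007  0.568 -0.823]  perp down: [-0.006  0.823  0.568]  left [-1.    -0.009  0.002]
```

View pics/s16c.png

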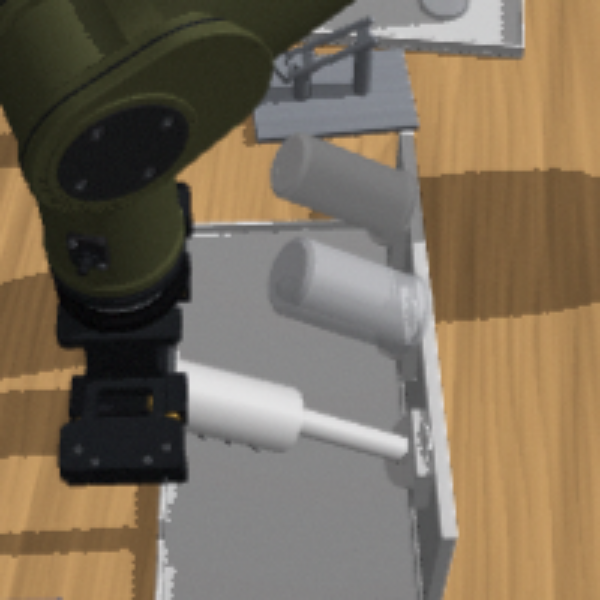

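Call:
drive_tool --plan '[[[1,0,0.29,-0.41,0],[1,0.04,0.29,-0.41,0],[1,0,0.29,-0.41,0],[1,0,0.29,-0.41,0],[1,0,0,0,0]]]'

```text
t: 15.28
ee_pos: [0.6203, 0.3556, 0.2058]
ee_rot: [[0.133, 0.017, 0.991], [-0.991, -0.004, 0.134], [0.007, -1.0, 0.016]]
ft_force: [-0.5, -0.5, -1.6]
grip_width: 0.483
```

```bash
python3 -c "
from pegv import *
rel((.4791,.3355),7.76);pv(None,32)
"
```

```text
t 15.28 U 142.6 lat(+left) 0.8 h_tcp 205.8 tool z [0.991 0.134 0.016] yawerr -0.09 F [-0.46 -0.51 -1.61] M [0.07 0.04 0.  ] w 42.5
mouth in peg frame mm: along 59.7 down 4.9 left -0.5  axis vs peg deg 2.1
 d in tool units/25mm per -25mm along peg: [-0.003  0.56  -0.828]  perp down: [-0.006  0.828  0.56 ]  left [-1.    -0.007 -0.   ]
```

Call:
drive_tool --plan '[[[1,0,0.28,-0.41,0],[1,0,0.28,-0.41,0],[1,0,0.28,-0.41,0],[1,0,0.2,-0.3,0],[1,0,0,0,0]]]'

```text
t: 15.7
ee_pos: [0.5895, 0.3516, 0.1821]
ee_rot: [[0.131, 0.028, 0.991], [-0.991, -0.0, 0.131], [0.004, -1.0, 0.028]]
ft_force: [-0.9, -0.6, -0.3]
grip_width: 0.483
```

```bash
python3 -c "
from pegv import *
rel((.4791,.3355),7.76);pv(None,32)
snap('side','s17')
b=cv2.imread('pics/s17.png')[200:400,220:420]
cv2.imwrite('pics/s17c.png',cv2.resize(b,None,fx=3,fy=3))
"
```

```text
t 15.70 U 111.6 lat(+left) 1.0 h_tcp 182.1 tool z [0.991 0.131 0.028] yawerr -0.22 F [-0.87 -0.6  -0.34] M [0.01 0.07 0.  ] w 42.5
mouth in peg frame mm: along 20.6 down 7.6 left 0.0  axis vs peg deg 1.4
 d in tool units/25mm per -25mm along peg: [ 0.     0.551 -0.835]  perp down: [-0.005  0.835  0.551]  left [-1.    -0.004 -0.003]
```

View pics/s17c.png

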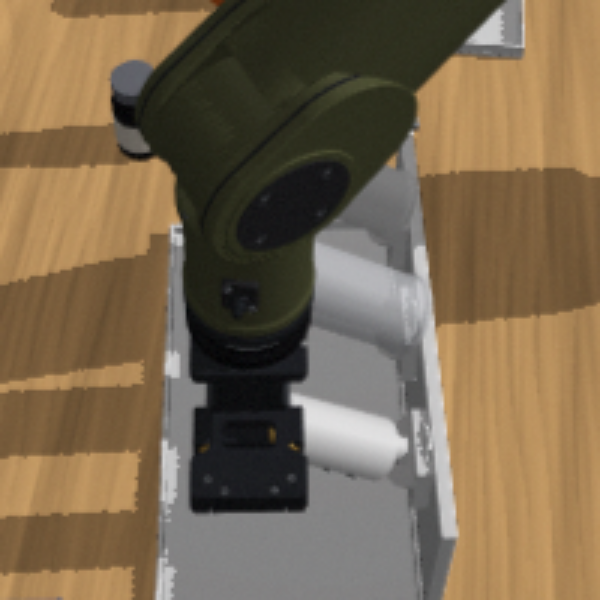

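Call:
drive_tool --plan '[[[1,0,0.2,-0.3,0],[1,0,0.18,-0.3,0],[1,0,0.12,-0.2,0],[1,0,0,0,0]]]'

```text
t: 16.08
ee_pos: [0.5813, 0.3501, 0.1763]
ee_rot: [[0.127, 0.047, 0.991], [-0.992, 0.006, 0.127], [-0.0, -0.999, 0.048]]
ft_force: [-0.2, -0.4, 0.4]
grip_width: 0.484
```

```bash
python3 -c "
from pegv import *
rel((.4791,.3355),7.76);pv(None,33)
"
```

```text
t 16.08 U 103.3 lat(+left) 0.7 h_tcp 176.3 tool z [0.991 0.127 0.048] yawerr -0.47 F [-0.23 -0.41  0.42] M [-0.09  0.16 -0.04] w 42.6
mouth in peg frame mm: along 10.2 down 11.5 left 0.2  axis vs peg deg 0.8
 d in tool units/25mm per -25mm along peg: [ 0.006  0.534 -0.845]  perp down: [-0.004  0.845  0.534]  left [-1.    -0.    -0.007]
```

Call:
drive_tool --plan '[[[1,0,0.1,-0.4,0],[1,0,0.15,-0.4,0],[1,0,0.15,-0.3,0],[1,0,0,0,0]]]'

```text
t: 16.42
ee_pos: [0.5783, 0.3493, 0.1757]
ee_rot: [[0.121, 0.093, 0.988], [-0.993, 0.021, 0.12], [-0.01, -0.995, 0.095]]
ft_force: [-3.3, -0.8, -0.9]
grip_width: 0.484
```

```bash
python3 -c "
from pegv import *
rel((.4791,.3355),7.76);pv(None,33)
snap('side','s18')
b=cv2.imread('pics/s18.png')[250:400,280:400]
cv2.imwrite('pics/s18c.png',cv2.resize(b,None,fx=4,fy=4))
"
```

```text
t 16.42 U 100.1 lat(+left) 0.3 h_tcp 175.7 tool z [0.988 0.12  0.095] yawerr -0.84 F [-3.27 -0.77 -0.87] M [-0.29  0.79  0.11] w 42.6
mouth in peg frame mm: along 7.0 down 15.0 left 0.8  axis vs peg deg 3.6
 d in tool units/25mm per -25mm along peg: [ 0.016  0.493 -0.87 ]  perp down: [0.001 0.87  0.493]  left [-1.     0.009 -0.014]
```

View pics/s18c.png

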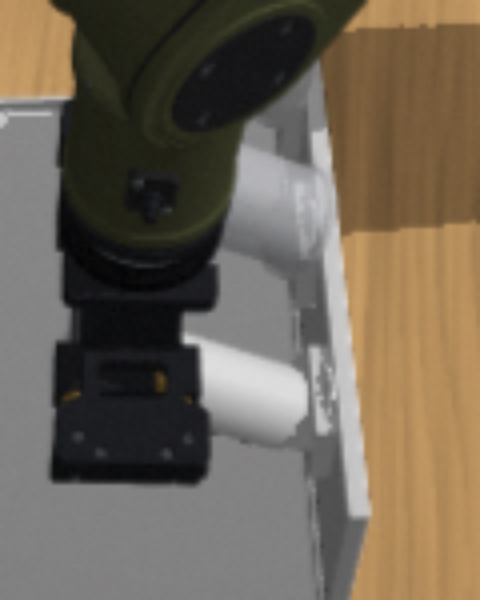

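Run:
```python
from h import *
root=np.array([.4791,.3357,.1293]);y=np.radians(7.7);c,sn=np.cos(np.radians(35)),np.sin(np.radians(35))
d=np.array([c*np.cos(y),c*np.sin(y),sn]);n=np.array([-np.sin(y),np.cos(y),0]);x=np.cross(n,d)
for f in('s18','s16'):
    z=load(f);C=cloud(z);P=(C-root); s=P@d*1000;l=P@n*1000;dn=P@x*1000
    print(f)
    for v in (338,342,346,350,354,358):
        print(v,[(u,round(float(s[v,u])),round(float(l[v,u])),round(float(dn[v,u])),int(z['im'][v,u].mean())) for u in range(344,366,2)])
```

```text
s18
338 [(344, -63, -86, 111, 149), (346, -69, -87, 110, 133), (348, -72, -87, 106, 133), (350, -73, -84, 99, 131), (352, -79, -86, 99, 128), (354, -76, -80, 88, 119), (356, -76, -77, 80, 100), (358, 3, -19, -17, 193), (360, -1, -19, -19, 139), (362, -6, -21, -20, 119), (364, -5, -17, -27, 195)]
342 [(344, 37, -5, -10, 218), (346, 32, -6, -11, 215), (348, 27, -7, -12, 211), (350, 20, -9, -10, 206), (352, 14, -11, -9, 201), (354, 6, -14, -6, 132), (356, -1, -16, -5, 105), (358, 2, -12, -14, 199), (360, 0, -10, -19, 118), (362, -2, -9, -23, 196), (364, -4, -8, -27, 199)]
346 [(344, 39, 5, -11, 219), (346, 32, 3, -10, 221), (348, 28, 2, -11, 220), (350, 22, 1, -11, 219), (352, 16, -1, -10, 220), (354, 11, -2, -11, 218), (356, 5, -3, -11, 202), (358, 3, -2, -15, 182), (360, -1, -2, -17, 123), (362, -2, -1, -22, 127), (364, -2, 1, -28, 187)]Traceback (most recent call last):
  File "<stdin>", line 8, in <module>
ValueError: cannot convert float NaN to integer
```

Call:
drive_tool --plan '[[[1,0,0,0,0],[1,0,0,0,0],[-0.6,0,0,0,0],[-0.6,0,0,0,0],[-0.6,0,0,0,0],[-0.6,0,0,0,0]]]' --grip_force 3

```text
t: 16.97
ee_pos: [0.5794, 0.3506, 0.1755]
ee_rot: [[0.121, 0.091, 0.988], [-0.993, 0.023, 0.12], [-0.011, -0.996, 0.093]]
ft_force: [-0.8, 0.5, 0.1]
grip_width: 0.762
```

```bash
python3 -c "
from pegv import *
rel((.4791,.3355),7.76)
snap('side','s19')
b=cv2.imread('pics/s19.png')[250:400,280:400]
cv2.imwrite('pics/s19c.png',cv2.resize(b,None,fx=4,fy=4))
snap('wrist','w19')
"
```

```text
t 16.97 U 101.4 lat(+left) 1.4 h_tcp 175.5 tool z [0.988 0.12  0.093] yawerr -0.85 F [-0.77  0.54  0.06] M [-0.04  0.07 -0.01] w 67.1
```

View pics/s19c.png

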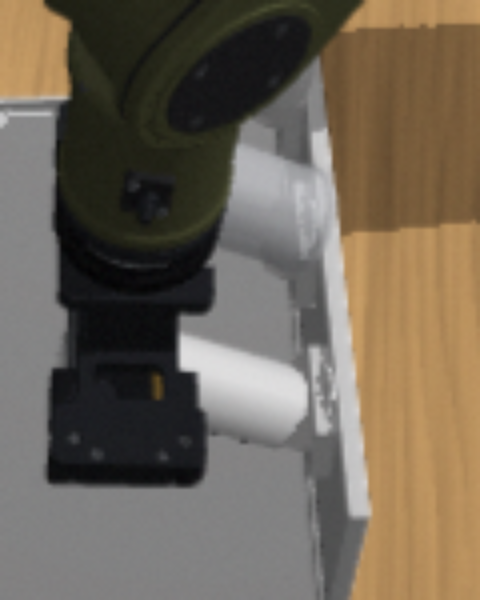

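View pics/w19.png

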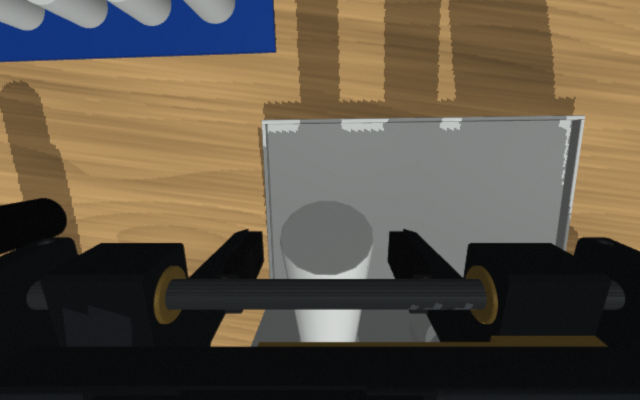

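Released and hanging. Retreat straight back along the fingers.

Call:
drive_tool --plan '[[[-0.6,0,-0.4,0,0],[-0.6,0,-0.7,0,0],[-0.6,0,-0.9,0,0],[-0.6,0,-1,0,0],[-0.6,0,-1,0,0],[-0.6,0,-1,0.3,0],[-0.6,0,-0.5,0.8,0],[-0.6,0,0,1,0],[-0.6,0,0,0.8,0],[-0.6,0,0,0.3,0],[-0.6,0,0,0,0],[-0.6,0,0,0,0]]]'

```text
t: 18.07
ee_pos: [0.6458, 0.3576, 0.3366]
ee_rot: [[0.124, 0.095, 0.988], [-0.992, 0.026, 0.122], [-0.014, -0.995, 0.097]]
ft_force: [0.0, -0.8, 0.0]
grip_width: 0.802
```

```bash
python3 -c "
from pegv import *
rel((.4791,.3355),7.76)
snap('side','s20');snap('top','t20')
b=cv2.imread('pics/s20.png')[250:400,260:400]
cv2.imwrite('pics/s20c.png',cv2.resize(b,None,fx=4,fy=4))
from scipy.optimize import least_squares
root=np.array([.4791,.3357,.1293]);y=np.radians(7.7);c,sn=np.cos(np.radians(35)),np.sin(np.radians(35))
d=np.array([c*np.cos(y),c*np.sin(y),sn]);n=np.array([-np.sin(y),np.cos(y),0]);x=np.cross(n,d)
for f in('s20','t20'):
    z=load(f);P=(cloud(z)-root).reshape(-1,3);q=np.stack([P@d,P@n,P@x],1)*1000
    k=(abs(q[:,1])<26)&(q[:,0]>8)&(q[:,0]<150)&(q[:,2]<25)&(q[:,2]>-40)&(z['im'].reshape(-1,3).mean(1)>120);q=q[k]
    g=lambda v:np.hypot(q[:,1]-v[0]-v[1]*q[:,0],(q[:,2]-v[2]-v[3]*q[:,0])*1)-22
    r=least_squares(g,[0,0,10,0],loss='soft_l1',f_scale=1.5)
    print(f,len(q),'at s=0 left/down',r.x[[0,2]].round(1),'slopes deg',np.degrees(r.x[[1,3]]).round(1),'med',np.median(abs(r.fun)).round(2),'s range',np.percentile(q[:,0],[0,2,98,100]).round(1))
"
```

```text
t 18.07 U 168.1 lat(+left) -0.6 h_tcp 336.6 tool z [0.988 0.122 0.097] yawerr -0.71 F [ 0.04 -0.82  0.02] M [-0.01  0.11 -0.03] w 70.5
s20 999 at s=0 left/down [-0.1 10.6] slopes deg [-0.2  0.2] med 0.75 s range [  8.4  10.9 133.2 135.6]
t20 650 at s=0 left/down [2. 9.] slopes deg [-0.1  0.5] med 1.41 s range [  8.3  11.4 136.7 138.8]
```

View pics/s20c.png

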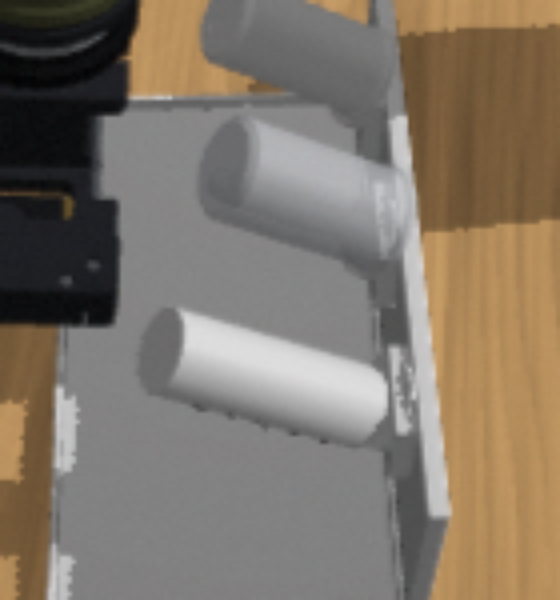

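View pics/t20.png

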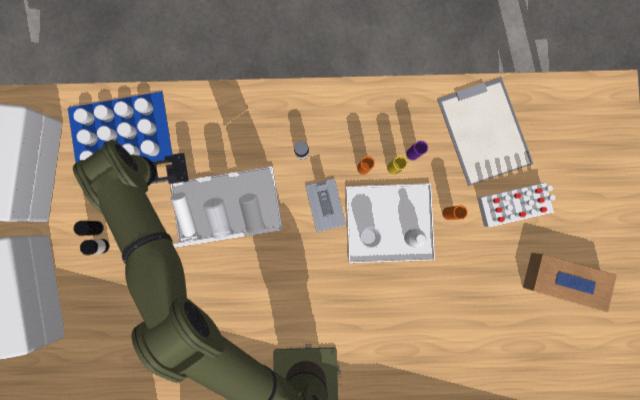

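Hanging, axis aligned, rim about 5–8 mm out by measurement. There is plenty of time, so I'll give it a gentle nudge home with shut fingers.

Call:
drive_tool --plan '[[[1,0,0,0.3,0],[1,0,0.6,0.1,0],[1,0,0.9,0,0],[1,0,1,0,0],[1,0,1,0,0],[1,0,1,0,0],[1,0,0.7,0,0],[1,0,0.2,0,0],[1,0,0,0,0],[1,0,0,0,0]]]' --grip_force 5

```text
t: 19.0
ee_pos: [0.659, 0.3653, 0.201]
ee_rot: [[0.132, 0.088, 0.987], [-0.991, 0.028, 0.13], [-0.016, -0.996, 0.091]]
ft_force: [-0.0, 1.0, -0.3]
grip_width: 0.069
```

```bash
python3 -c "
from h import *
rel((.4791,.3355),7.76)
snap('side','s21')
b=cv2.imread('pics/s21.png')[220:400,220:400]
cv2.imwrite('pics/s21c.png',cv2.resize(b,None,fx=3,fy=3))"
```

```text
t 19.00 U 182.3 lat(+left) 5.3 h_tcp 201.0 tool z [0.987 0.13  0.091] yawerr -0.27 F [-0.04  1.03 -0.32] M [0.02 0.11 0.03] w 6.1
```

View pics/s21c.png

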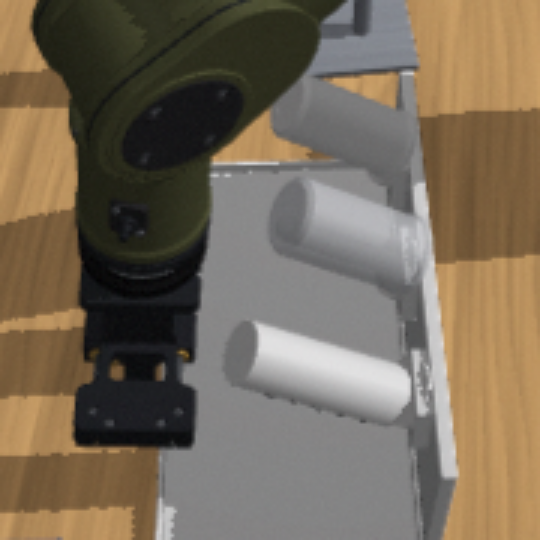

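Call:
drive_tool --plan '[[[1,0.2,0,-0.5,0],[1,0,0,-0.6,0],[1,0,0,-0.4,0],[1,0,0,-0.2,0],[1,0,0,0,0]]]'

```text
t: 19.47
ee_pos: [0.6199, 0.3569, 0.2058]
ee_rot: [[0.132, 0.101, 0.986], [-0.991, 0.035, 0.129], [-0.022, -0.994, 0.104]]
ft_force: [1.3, 0.4, 0.6]
grip_width: 0.005
```

```bash
python3 -c "
from h import *
rel((.4791,.3355),7.76)"
```

```text
t 19.47 U 142.4 lat(+left) 2.2 h_tcp 205.8 tool z [0.986 0.129 0.104] yawerr -0.31 F [1.28 0.45 0.61] M [ 0.01  0.09 -0.01] w 0.5
```

Call:
drive_tool --plan '[[[1,0.05,0.35,-0.15,0],[1,0,0,-0.2,0],[1,0,0,-0.2,0],[1,0,0,0,0]]]'

```text
t: 19.8
ee_pos: [0.6088, 0.3548, 0.1973]
ee_rot: [[0.131, 0.106, 0.986], [-0.991, 0.038, 0.128], [-0.024, -0.994, 0.11]]
ft_force: [-0.4, 0.7, 0.1]
grip_width: 0.006
```

```bash
python3 -c "
from h import *
rel((.4791,.3355),7.76)"
```

```text
t 19.80 U 131.1 lat(+left) 1.6 h_tcp 197.3 tool z [0.986 0.128 0.11 ] yawerr -0.36 F [-0.36  0.71  0.07] M [-0.    0.15 -0.01] w 0.5
```

Call:
drive_tool --plan '[[[1,0,0,-0.2,0],[1,0,0,-0.25,0],[1,0,0,-0.25,0]]]'

```text
t: 20.05
ee_pos: [0.6021, 0.354, 0.1999]
ee_rot: [[0.129, 0.129, 0.983], [-0.991, 0.046, 0.124], [-0.029, -0.991, 0.134]]
ft_force: [9.5, 1.3, 3.9]
grip_width: 0.004
```

```bash
python3 -c "
from h import *
rel((.4791,.3355),7.76)
snap('side','s22')
b=cv2.imread('pics/s22.png')[220:400,220:400]
cv2.imwrite('pics/s22c.png',cv2.resize(b,None,fx=3,fy=3))"
```

```text
t 20.05 U 124.4 lat(+left) 1.7 h_tcp 199.9 tool z [0.983 0.124 0.134] yawerr -0.55 F [9.47 1.3  3.86] M [ 0.24 -1.94 -0.02] w 0.4
```

View pics/s22c.png

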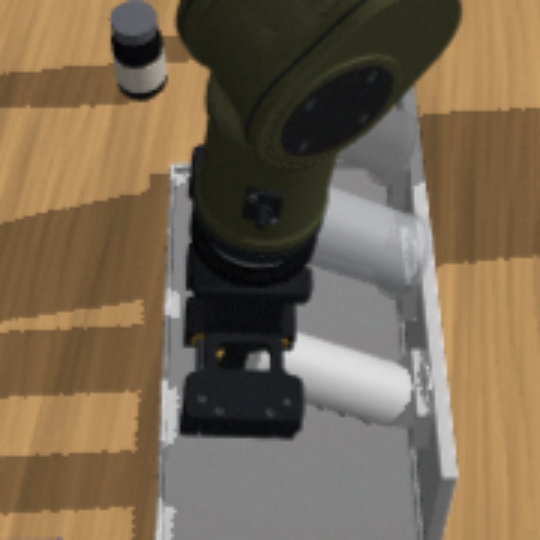

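About 10 N of resistance, so the rim is against the collar. Backing off and clearing.

Call:
drive_tool --plan '[[[1,0,0,0.5,0],[1,0,0,0.9,0],[1,0,0,1,0],[1,0,-0.5,0.6,0],[1,0,-1,0,0],[1,0,-1,0,0],[1,0,-1,0,0],[1,0,-0.5,0,0],[1,0,0,0,0],[1,0,0,0,0],[1,0,0,0,0]]]'

```text
t: 21.02
ee_pos: [0.6635, 0.3582, 0.3122]
ee_rot: [[0.129, 0.129, 0.983], [-0.991, 0.045, 0.124], [-0.028, -0.991, 0.133]]
ft_force: [0.7, -0.2, 0.5]
grip_width: 0.006
```

```bash
python3 -c "
from h import *
rel((.4791,.3355),7.76)
snap('side','s23');snap('top','t23')
b=cv2.imread('pics/s23.png')[120:400,220:440]
cv2.imwrite('pics/s23c.png',cv2.resize(b,None,fx=2.1,fy=2.1))
from scipy.optimize import least_squares
root=np.array([.4791,.3357,.1293]);y=np.radians(7.7);c,sn=np.cos(np.radians(35)),np.sin(np.radians(35))
d=np.array([c*np.cos(y),c*np.sin(y),sn]);n=np.array([-np.sin(y),np.cos(y),0]);x=np.cross(n,d)
for f in('s20','t20','s23','t23'):
    z=load(f);P=(cloud(z)-root).reshape(-1,3);q=np.stack([P@d,P@n,P@x],1)*1000
    k=(abs(q[:,1])<26)&(q[:,0]>8)&(q[:,0]<150)&(q[:,2]<25)&(q[:,2]>-40)&(z['im'].reshape(-1,3).mean(1)>120);q=q[k]
    g=lambda v:np.hypot(q[:,1]-v[0]-v[1]*q[:,0],(q[:,2]-v[2]-v[3]*q[:,0])*1)-22
    r=least_squares(g,[0,0,10,0],loss='soft_l1',f_scale=1.5)
    print(f,len(q),'at s=0 left/down',r.x[[0,2]].round(1),'slopes deg',np.degrees(r.x[[1,3]]).round(1),'s range',np.percentile(q[:,0],[0,2,98,100]).round(1))
ct=cloud(load('t23'))
for nm,(a,b,c,d),zl in(('bottle',(400,430,225,250),.1),('wide',(355,382,220,250),.06),('canister',(290,312,138,160),.08)):
    p=ct[c:d,a:b].reshape(-1,3);p=p[(p[:,2]>zl)&(p[:,2]<.2)];print(nm,p.mean(0).round(4))
"
```

```text
t 21.02 U 185.8 lat(+left) -2.4 h_tcp 312.2 tool z [0.983 0.124 0.133] yawerr -0.57 F [ 0.67 -0.18  0.46] M [-0.02  0.15  0.03] w 0.5
s20 999 at s=0 left/down [-0.1 10.6] slopes deg [-0.2  0.2] s range [  8.4  10.9 133.2 135.6]
t20 650 at s=0 left/down [2. 9.] slopes deg [-0.1  0.5] s range [  8.3  11.4 136.7 138.8]
s23 972 at s=0 left/down [-1.4 10.8] slopes deg [ 0.5 -0. ] s range [  8.4  10.9 131.5 134.5]
t23 636 at s=0 left/down [1.1 9.4] slopes deg [0.2 0.3] s range [  8.2  11.  134.7 137.4]
bottle [ 0.4517 -0.3598  0.1193]
wide [ 0.4558 -0.2208  0.0827]
canister [ 0.7426 -0.0045  0.0998]
```

View pics/s23c.png

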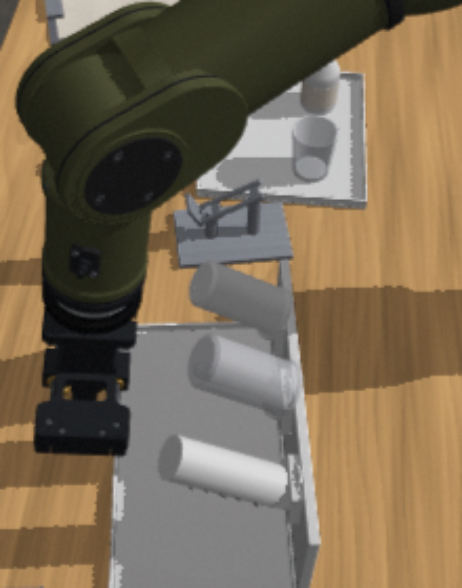

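It moved only 1–2 mm more under the push, so it is home. The beaker hangs on the peg at side px ~(325,344), the robot is clear of it, and the bystanders have not moved. Handing in.

```bash
python3 -c "
from plant import *
print(job_done(), observe()['t'])"
```

```text
the job is handed in; nothing more can be done
the job is handed in; nothing more can be done
```

The white beaker hangs mouth down on the empty peg, released and against the collar, and I handed the job in at about 21 s. I gripped it near the mouth in the tray, laid it mouth up in the cradle and let go. I then gripped it again near its base and briefly loosened the grip so the mouth swung down to about 32° below level. I slid it along the peg, let go, and nudged it home with shut fingers.

**Last checks:**
- **Fit on the peg:** the beaker's axis is within about 0.5° of the peg's and about 10 mm below it, as expected for a hung beaker. The nudge met about 10 N of resistance and moved it only 1–2 mm more.
- **Rim to collar:** the base edge still reads 134–137 mm from the root. That puts the rim 4–7 mm out, which disagrees slightly with contact at the collar, but it is within the 15 mm limit. I put the difference down to camera error; the two cameras differ by about 3 mm.
- **In the cradle:** when let go, it looked about 3° flatter than the seat and about 4 mm high at the base. That is within the limits and was measured from a single wrist view.
- **Other vessels:** the bottle, wide beaker and canister read within 1 mm of where they started. The robot was clear of everything.

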